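Spin-dry the cast buckles in the hand-cranked dryer

TASK

Spin-dry the cast belt buckles: lay every buckle from the grey wash mat in the drum of the hand-cranked dryer, put the lid on, and with the lid on turn the crank clockwise (seen from above) at least two full turns. Then take the lid off, set it down flat on the bench, and lay all the buckles flat on the green felt board, side by side. Never crank while the lid is off, and leave the other things on the bench where they are.

Things in the scene. Friction and masses are not known exactly. Their poses are not given: they have to be found in the camera images.
- buckle0: cast brass (yellow) belt buckle blank: a rectangular frame 52 mm along its x, 38 mm along its y, 14 mm thick along z, with an open middle 34 x 22 mm; 80 g give or take. Origin at its centre (7 mm over what it lies on). Starts flat on the wash mat; may be absent (two or three are there)
- buckle1: cast steel (bright grey) belt buckle blank: a rectangular frame 52 mm along its x, 38 mm along its y, 14 mm thick along z, with an open middle 34 x 22 mm; 80 g give or take. Origin at its centre (7 mm over what it lies on). Starts flat on the wash mat; may be absent (two or three are there)
- buckle2: cast copper (reddish) belt buckle blank: a rectangular frame 52 mm along its x, 38 mm along its y, 14 mm thick along z, with an open middle 34 x 22 mm; 80 g give or take. Origin at its centre (7 mm over what it lies on). Starts flat on the wash mat; may be absent (two or three are there)
- buckle3: cast aluminium (pale grey) belt buckle blank: a rectangular frame 52 mm along its x, 38 mm along its y, 14 mm thick along z, with an open middle 34 x 22 mm; 80 g give or take. Origin at its centre (7 mm over what it lies on). Starts flat on the wash mat; may be absent (two or three are there)
- wash_mat: grey plastic mat fixed to the bench, 150 mm along its x, 170 mm along its y, 4 mm thick; origin at the centre of its underside. The buckles start here. It may be on the left or on the right
- felt_board: green felt board fixed to the bench, 150 mm along its x, 170 mm along its y, 4 mm thick; origin at the centre of its underside. The dried buckles go here. It lies on the other side from the wash mat
- lid: loose round white lid, 220 g: flange 192 mm across, 6 mm thick; below it a plug 154 mm across, 8 mm deep; on top, in the middle, a black knob 30 mm across, 36 mm tall. Origin on the axis at the flange's underside (8 mm above the bench when lying there, level with the rim when seated); grip the knob 30 mm above the origin. Starts on the bench near the robot; may be set aside there again
- dryer: hand-cranked spin dryer fixed to the bench: green base 190 mm across and 58 mm high with an open steel drum on it; a 70 mm wide, 50 mm high arm of the base runs from the drum to the gear head, whose axis is 165 mm from the drum's axis along the dryer's -y. Origin under the drum's centre, at bench height
- dryer_floor (a point): centre of the drum's flat black rubber floor, 66 mm above the bench: a turntable geared 1:1 to the crank that carries round what lies on it. The drum's wall is fixed, round, of steel, 164 mm across inside (at its narrowest) and 182 mm outside, and rises 45 mm above this floor
- dryer_rim (a point): centre of the drum's mouth at the height of its rim, 111 mm above the bench. The lid sits here: plug inside the wall (about 5 mm play), flange on the rim
- crank_axis (a point): point on the crank's vertical axis, above the round green gear head (68 mm across), at the height of the middle of the crank's grip (166 mm above the bench)
- crank_grip (a point): where to grip the crank's upright red handle, 50 mm from the axis, 166 mm above the bench. The handle does not spin on its arm: an oblong 26 mm along the crank arm (the point's x, away from the axis), 14 mm across (the point's y), from 140 to 184 mm above the bench; the steel arm, 16 mm wide, is directly below it. Its direction at the start is arbitrary
- crank (a joint): angle turned by the crank (rad): 0 at the start, grows clockwise seen from above, no end stops; two full turns are 12.57. It turns with about 1.2 N at the handle and stays where it is left
- hammer: bystander, to be left alone: small hammer lying on the bench (200 mm); origin at its underside
- loupe: bystander, to be left alone: black eye loupe, 38 mm across, 30 mm tall; origin at its underside
- bottle: bystander, to be left alone: white squeeze bottle, 42 mm across, 120 mm tall, standing; origin at its underside
- jar: bystander, to be left alone: amber glass jar, 56 mm across, 50 mm tall, standing; origin at its underside
- brush: bystander, to be left alone: brush with a wooden handle (180 mm), lying; origin at its underside
- screwdriver: bystander, to be left alone: screwdriver with a red handle (170 mm), lying; origin at its underside
- mandrel_cap: bystander, to be left alone: small steel stake standing upright, 44 mm across at its foot, 60 mm tall; origin at its underside
There are look-alikes about, which are no part of the job. Of the things shaped like the buckle2, the copper one is meant. Leave any pink look-alike of the buckle3 alone.

How it is judged:
By the outcome, as a careful person would: the job done as asked, in the order asked, and still so for the second after the job is handed in, with the robot touching nothing.
Of buckle0, buckle1, buckle2, buckle3 only 2 to 3 are there at a start; the rules pass over those that are not, and their reading is None.
At some moment in a run one of buckle0, buckle1, buckle2, buckle3 may be knocked a few centimetres aside while the robot is not near it.
Once in a run the grip may slacken for a moment while it holds something.
It also fails if it takes over 210 s, if anything falls off the work surface, if the arm or the gripper's body presses on something with over 40 N, if the wrist force passes 120 N, or if a joint passes its speed limit or range.

ROBOT

A 7-joint arm with a two-finger parallel gripper is mounted at the origin on the work surface. World frame = base frame: x ahead of the robot, y to its left, z up, the work surface at z = 0. Lengths are in m, angles in rad, forces in N, time in s.
With the tool pointing down it reaches from about 0.35 to 0.9 m from the base axis. Payload 19.9 kg.
Tool frame: the origin (TCP) lies midway between the tips of the shut fingers; the grasp point (between the pads) lies 19 mm behind it; z points along the fingers, y is the line along which they close (so a half turn about z gives the same grasp; the last joint's range is limited). The gripper opens to 94 mm and grips with 3 to 60 N. Pads are 16 mm wide; open, the fingers measure 119 mm over their backs; the gripper's body (75 mm by 177 mm) begins 78 mm behind the grasp point.
Start: joints at [1.284, 0.417, -0.01, 1.614, 0.005, 1.111, -0.053], TCP at [0.151, -0.606, 0.205] pointing down, gripper open.
Joint ranges: [-2.81, 2.81], [-0.39, 2.02], [-1.27, 1.25], [0.06, 2.57], [-1.19, 4.33], [0.19, 2], [-2.82, 2.82]. Speed limits (rad/s): [1.89, 1.89, 2.39, 2.39, 3.01, 3.01, 3.01].

INTERFACE

Orientations are given as a 3x3 rotation matrix whose columns are the frame's x, y, z axes.
In Python, from bench import bot, imaging, close_job gives the robot as it stands.
- The arm moves only by the shell command python3 -m jog [OPENING] [FORCE], which reads ROWS from standard input. ROWS is a JSON list of rows, 1 to 12 of them, each an object with the fields sx, sy, sz (the shift in units of 20 mm), rx, ry, rz (a rotation vector in units of 0.05 rad); a field left out counts as zero; each row is the pose to reach, as a shift and turn from the pose commanded when the command began, along the tool's axes at that moment; what a row does not reach only later rows make up. A row lasts 1/10 s, in which the tool goes at most 0.05 m and 0.15 rad, less where a joint would pass 70% of its speed; a pose out of reach is approached as far as the arm can. OPENING is the finger opening in m, set as the command begins (- or left out keeps the last). The fingers move at their own pace and stop on an object; FORCE is the grip in N (left out, the last holds). Time passes only in rows, so rows that do not move let the fingers close. It prints the time, the measured TCP pose, the force, the opening and the grip force at its end. Input that does not fit is refused with a message, and nothing moves.
- bot.get_state(): the state, without advancing time (a new reading comes with each control period).
- imaging.read_camera(name): name is "side" or "top" or "wrist"; returns a dict with "img" (420x560x3 uint8, blue, green, red), "fx", "fy", "cx", "cy" (pixels), "eye" and "rotation" of the camera in the world. Camera axes: x right, y down, z forward; pixel columns grow to the right and rows downward; lengths in m; the calibration is good to about 2 mm. A picture is of the moment at which its call begins. There is no depth.
- close_job(): hands the job in; it is judged then, once.
The state is a dict: "t": time; "joint_positions": joint angles; "dq": joint speeds; "tau": joint torques, N m; "eef_pos": TCP position; "orientation": TCP orientation; "contact_force": force on the tool from outside, world axes, zero at the start; "torque": the same for the moment, N m; "width": finger opening in m; "grasp_force": force on a finger pad.
Only numpy, scipy, OpenCV 4.12 (cv2) and the standard library are available. Lean on these libraries where they do the work, as an engineer would, in place of code of your own. Each camera call takes 0.05 s, during which the arm holds its last target. There are 200 camera calls.

## Working session

There is one attempt and no reset: what is moved stays moved. The work goes in short steps, Python scripts to look and compute and a shell command to move; the robot and the scene stay as the last step left them, time stands still between calls to the robot, and variables do not carry over. Pictures are saved under pics/ and viewed, at most 14 in all, crops included, and the job is handed in when it is done.

```bash
ls; mkdir -p pics; python3 - <<'E'
from bench import bot, imaging
import cv2,numpy as np
s=bot.get_state()
print(s['t'],s['eef_pos'],np.round(s['orientation'],3).tolist(),s['width'])
for n in ['top','side']:
    c=imaging.read_camera(n); cv2.imwrite(f'pics/{n}0.png',c['img'])
    print(n,c['fx'],c['fy'],c['cx'],c['cy'],c['eye'],np.round(c['rotation'],4).tolist())
E
```

```text
pics
0.0 [ 0.15140189 -0.60600699  0.20483637] [[0.97, 0.242, -0.0], [0.242, -0.97, 0.001], [-0.0, -0.001, -1.0]] 0.093921306817287
top 414.41787941399764 414.41787941399764 282.2843299579239 210.20136414693715 [0.35084863 0.04088497 1.18923548] [[-0.0194, -0.987, 0.1597], [-0.9997, 0.0165, -0.0198], [0.0169, -0.16, -0.987]]
side 508.4710357750344 508.4710357750344 273.99269625048845 215.40107483235926 [-0.08340342  0.96360947  0.76828452] [[-0.8305, -0.2743, 0.4847], [-0.5569, 0.4217, -0.7156], [-0.0081, -0.8642, -0.503]]
```

View pics/top0.png

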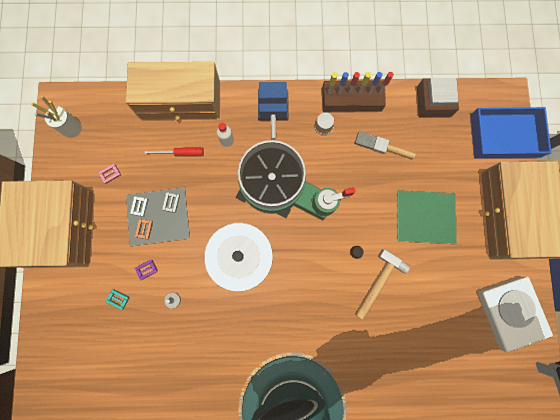

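View pics/side0.png

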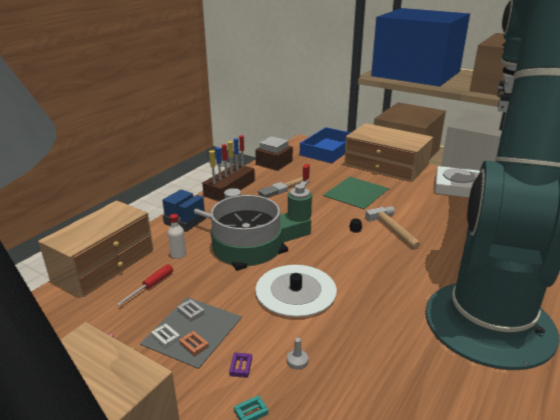

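Top view: grey mat at left (158,217), with pale (138,206), grey (171,202) and reddish (144,229) frames on it. Look-alikes lie off the mat: pink (110,173), purple (147,270) and teal (118,299). The lid is at (238,257), the drum at (271,175), the red crank handle at (348,191) and the felt at (427,217).

```bash
cat > h.py <<'E'
from bench import bot, imaging
import cv2, numpy as np
def ray(c,u,v):
    d=np.array(c['rotation'])@np.array([(u-c['cx'])/c['fx'],(v-c['cy'])/c['fy'],1.]); return np.array(c['eye']),d
def onz(c,u,v,z):
    e,d=ray(c,u,v); return e+d*(z-e[2])/d[2]
def proj(c,p):
    q=np.array(c['rotation']).T@(np.array(p)-np.array(c['eye'])); return c['fx']*q[0]/q[2]+c['cx'],c['fy']*q[1]/q[2]+c['cy']
def rect(c,cnt,z):
    P=np.array([onz(c,u,v,z)[:2] for u,v in cnt.reshape(-1,2)],np.float32)*1000
    return cv2.minAreaRect(P)   # mm
def two(c1,p1,c2,p2):
    e1,d1=ray(c1,*p1); e2,d2=ray(c2,*p2)
    A=np.c_[d1,-d2]; t=np.linalg.lstsq(A,e2-e1,rcond=None)[0]; return (e1+d1*t[0]+e2+d2*t[1])/2, np.linalg.norm(e1+d1*t[0]-e2-d2*t[1])
def big(m,n=1,amin=8):
    cs=cv2.findContours(m.astype(np.uint8),cv2.RETR_EXTERNAL,cv2.CHAIN_APPROX_NONE)[0]
    return sorted([c for c in cs if cv2.contourArea(c)>amin],key=cv2.contourArea)[::-1][:n]
def totool(p,s=None):
    s=s or bot.get_state(); return np.array(s['orientation']).T@(np.array(p)-s['eef_pos'])
E
python3 - <<'E'
from h import *
c=imaging.read_camera('top'); im=c['img']; s=imaging.read_camera('side')
hsv=cv2.cvtColor(im,cv2.COLOR_BGR2HSV)
x0,y0,x1,y1=95,155,200,310
sub=cv2.resize(im[160:310,95:200],None,fx=4,fy=4,interpolation=cv2.INTER_CUBIC)
sub2=cv2.resize(s['img'][290:420,130:290],None,fx=2.3,fy=4.615,interpolation=cv2.INTER_CUBIC)[:600,:360]
cv2.imwrite('pics/crop1.png',np.hstack([sub,sub2[:600]])[:600])
for p in [(138,196),(165,195),(138,229),(130,206),(150,215)]: print(p,im[p[1],p[0]],hsv[p[1],p[0]])
# mat
m=np.zeros(im.shape[:2],bool); m[180:250,115:200]=1
sat=hsv[...,1]; 
mat=m&(sat<60)
k=big(mat)[0]; print('mat',rect(c,k,.004))
mm=m&(cv2.drawContours(np.zeros(im.shape[:2],np.uint8),[k],-1,1,-1)>0)
for n,q in [('bright',mm&(sat<60)&(hsv[...,2]>150)),('cop',m&(sat>110)&(hsv[...,0]<12)&(hsv[...,2]>150))]:
    for k in big(q,4,20): print(n,k.reshape(-1,2).mean(0),cv2.contourArea(k),rect(c,k,.018))
g=(hsv[...,0]>45)&(hsv[...,0]<85)&(sat>90); g[:, :390]=0; g[:,465:]=0
print('felt',rect(c,big(g)[0],.004))
w=(sat<40)&(hsv[...,2]>190); w[:215]=0;w[300:]=0;w[:,:195]=0;w[:,285:]=0
k=big(w)[0]; P=np.array([onz(c,*p,.014) for p in k.reshape(-1,2)])[:,:2].astype(np.float32); print('lid',cv2.minEnclosingCircle(P),cv2.fitEllipse(P))
for nm,cc,roi in [('top',c,(180,205,335,365)),('side',s,(155,190,290,320))]:
    h=cv2.cvtColor(cc['img'],cv2.COLOR_BGR2HSV); r=((h[...,0]<8)|(h[...,0]>172))&(h[...,1]>150); z=np.zeros_like(r); z[roi[0]:roi[1],roi[2]:roi[3]]=r[roi[0]:roi[1],roi[2]:roi[3]]
    k=big(z)[0]; print(nm,'red',cv2.minAreaRect(k),cv2.boundingRect(k))
E
```

```text
(138, 196) [127 140 139] [ 32  24 140]
(165, 195) [147 160 160] [ 30  21 160]
(138, 229) [105 165 237] [ 14 142 237]
(130, 206) [125 138 135] [ 37  24 138]
(150, 215) [132 145 141] [ 39  23 145]
mat ((531.3985595703125, 377.1890869140625), (148.7034454345703, 168.8519744873047), 6.485038757324219)
bright [138.03389831 205.42372881] 225.5 ((560.7799072265625, 428.914306640625), (39.464996337890625, 53.288108825683594), 79.05428314208984)
bright [169.89655172 201.55172414] 219.0 ((570.5481567382812, 338.5157470703125), (39.01641845703125, 52.57307815551758), 77.64488220214844)
bright [178.19277108 228.06024096] 201.0 ((494.9619140625, 299.73828125), (58.66021728515625, 104.69940185546875), 53.96947479248047)
felt ((586.5618896484375, -424.90740966796875), (126.814453125, 5.1683831214904785), 85.84957885742188)
lid ((0.4122379720211029, 0.14468322694301605), 0.09580966830253601) ((0.411977082490921, 0.14451493322849274), (0.18757502734661102, 0.18872705101966858), 96.00818634033203)
top red ((348.5, 191.5), (7.0, 11.0), 90.0) (343, 188, 12, 8)
side red ((306.0, 171.5), (15.0, 6.0), 90.0) (303, 164, 7, 16)
```

View pics/crop1.png

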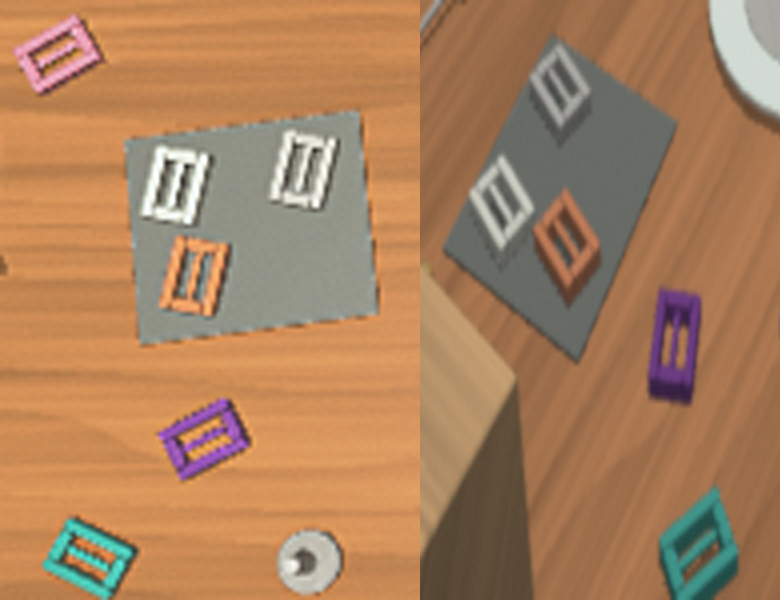

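The crop shows three frames on the mat. The pale one at top-pixel (138,206) is aluminium, the greyer one at (171,202) is steel, and the orange-brown one at (144,229) is copper. These fit the description. The pink (110,173), purple (147,270) and teal (118,299) frames are off the mat and stay where they are.

```bash
python3 - <<'E'
from h import *
c=imaging.read_camera('top'); im=c['img']; s=imaging.read_camera('side')
hsv=cv2.cvtColor(im,cv2.COLOR_BGR2HSV); H,S,V=cv2.split(hsv)
m=np.zeros(im.shape[:2],bool); m[216:243,130:160]=1
for k in big(m&(S>90),2,20): print('cop',k.reshape(-1,2).mean(0),rect(c,k,.018))
print('feltpix',hsv[217,427],hsv[200,410])
f0=hsv[217,427].astype(int); g=(abs(H.astype(int)-f0[0])<12)&(S>60); g[:,:390]=0;g[:,465:]=0;g[:180]=0;g[250:]=0
print('felt',rect(c,big(g)[0],.004))
# drum: low-sat stuff, opened
d=(S<70)&(V>60); d[:136]=0; d[215:]=0; d[:,:232]=0; d[:,310:]=0
d=cv2.morphologyEx(cv2.morphologyEx(d.astype(np.uint8),cv2.MORPH_CLOSE,np.ones((7,7))),cv2.MORPH_OPEN,np.ones((15,15)))
k=big(d)[0]; P=np.array([onz(c,*p,.111) for p in k.reshape(-1,2)])[:,:2].astype(np.float32); print('drum',cv2.minEnclosingCircle(P),cv2.fitEllipse(P))
print('hub',onz(c,271.5,176.5,.066))
print('handle mid',two(c,(348.5,191.5),s,(306,171.5)))
cr=cv2.resize(im[130:225,230:370],None,fx=4,fy=4,interpolation=cv2.INTER_CUBIC)
sr=cv2.resize(s['img'][155:275,200:325],None,fx=1.9,fy=3.1667,interpolation=cv2.INTER_CUBIC)[:380]
sr=cv2.resize(s['img'][155:275,200:280+50],(380,380))
o=np.zeros((380,560+240,3),np.uint8); o[:,:560]=cr; o[:,560:]=cv2.resize(s['img'][155:275,270:346],(240,380)); cv2.imwrite('pics/crop2.png',o)
E
```

```text
cop [143.10344828 228.5       ] ((494.52978515625, 411.46142578125), (39.376434326171875, 52.42702865600586), 78.0774154663086)
feltpix [ 66  89 149] [ 65  86 146]
felt ((517.5462646484375, -401.99530029296875), (166.54669189453125, 147.0713348388672), 86.3145980834961)
drum ((0.6149847507476807, 0.045634981244802475), 0.10345487296581268) ((0.6179861426353455, 0.04741242900490761), (0.18002280592918396, 0.2008649706840515), 87.312255859375)
hub [0.62803786 0.04652124 0.066     ]
handle mid (array([ 0.56187005, -0.14885413,  0.16194793]), np.float64(0.000978937635027848))
```

View pics/crop2.png

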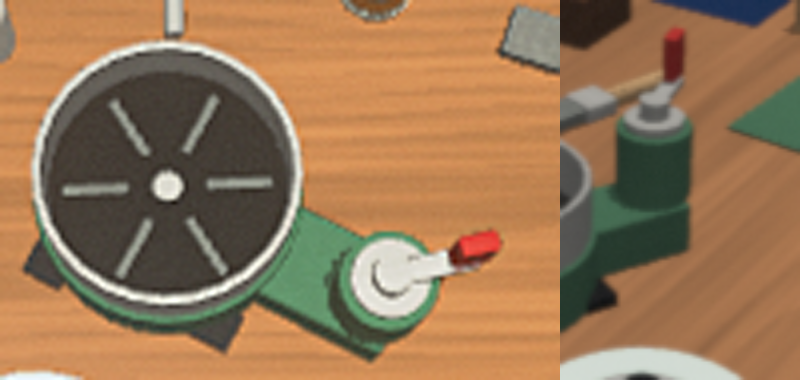

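The rows are not in the units I measure in: shifts go in units of 20 mm and turns go in units of 0.05 rad. I convert before sending: 0.46 m is 23, -0.406 m is -20.3, 0.43 rad is 8.6.

```bash
cat > d.py <<'E'
# usage: python3 d.py x y z yawdeg  -> tool-axis move; yaw = direction of tool y (mod 180) in world
import sys; from h import *
def delta(x,y,z,yaw):
    s=bot.get_state(); R=np.array(s['orientation']); d=totool([x,y,z],s)
    cur=np.degrees(np.arctan2(R[1,1],R[0,1])); a=(cur-yaw+90)%180-90
    # tilt correction too
    yv=np.radians(cur-a); Y=np.array([np.cos(yv),np.sin(yv),0]); Z=np.array([0,0,-1.]); T=np.c_[np.cross(Y,Z),Y,Z]
    r=cv2.Rodrigues(R.T@T)[0].ravel()
    print('move',np.round(d,4),'len %.3f'%np.linalg.norm(d),'rot',np.round(r,3),'pos',np.round(s['eef_pos'],4),'q1,q7',np.round(np.array(s['joint_positions'])[[0,6]],2),'t %.1f'%s['t'])
if __name__=='__main__': delta(*map(float,sys.argv[1:]))
E
python3 - <<'E'
from h import *
c=imaging.read_camera('top')
print('rimc',onz(c,271.9,173.5,.111)); print('gear',onz(c,327.75,199.5,.125)); print('axis guess px',proj(c,[.552,-.1,.13]),proj(c,[.552,-.1,.14]))
E
python3 d.py .50 -.10 .30 79
echo '[{"sx": 10, "sy": -9, "sz": -4.5, "rz": 4}, {"sx": 23, "sy": -20.3, "sz": -4.75, "rz": 8.6}, {"sx": 23, "sy": -20.3, "sz": -4.75, "rz": 8.6}, {"sx": 23, "sy": -20.3, "sz": -4.75, "rz": 8.6}, {"sx": 23, "sy": -20.3, "sz": -4.75, "rz": 8.6}, {"sx": 23, "sy": -20.3, "sz": -4.75, "rz": 8.6}, {"sx": 23, "sy": -20.3, "sz": -4.75, "rz": 8.6}, {"sx": 23, "sy": -20.3, "sz": -4.75, "rz": 8.6}, {"sx": 23, "sy": -20.3, "sz": -4.75, "rz": 8.6}, {"sx": 23, "sy": -20.3, "sz": -4.75, "rz": 8.6}, {"sx": 23, "sy": -20.3, "sz": -4.75, "rz": 8.6}, {"sx": 23, "sy": -20.3, "sz": -4.75, "rz": 8.6}]' | python3 -m jog 0.06 20
python3 d.py .561 .429 .20 79
```

```text
rimc [0.62514899 0.04510067 0.111     ]
gear [ 0.54942554 -0.10002035  0.125     ]
axis guess px (np.float64(327.94578834486623), np.float64(198.17369652907982)) (np.float64(328.43217911267567), np.float64(197.4433018024098))
move [ 0.4609 -0.4067 -0.0946] len 0.622 rot [-0.     0.     0.437] pos [ 0.1514 -0.6063  0.2053] q1,q7 [ 1.28 -0.05] t 0.3
t: 1.55
eef_pos: [0.4861, -0.1196, 0.2976]
orientation: [[0.983, -0.184, 0.001], [-0.184, -0.983, -0.0], [0.001, 0.0, -1.0]]
contact_force: [1.8, -1.0, 0.3]
width: 0.0603
grasp_force: 0.0
move [-0.0276 -0.553   0.0975] len 0.562 rot [ 0.    -0.001  0.007] pos [ 0.4861 -0.1196  0.2976] q1,q7 [ 0.51 -1.62] t 1.6
```

```bash

echo '[{"sx": -1.85, "sy": -26.55, "sz": 1}, {"sx": -1.85, "sy": -26.55, "sz": 1}, {"sx": -1.85, "sy": -26.55, "sz": 1}, {"sx": -1.85, "sy": -26.55, "sz": 1}, {"sx": -1.85, "sy": -26.55, "sz": 1}, {"sx": -1.85, "sy": -26.55, "sz": 1}, {"sx": -1.85, "sy": -26.55, "sz": 1}, {"sx": -1.85, "sy": -26.55, "sz": 1}, {"sx": -1.85, "sy": -26.55, "sz": 5}, {"sx": -1.85, "sy": -26.55, "sz": 5}, {"sx": -1.85, "sy": -26.55, "sz": 5}, {"sx": -1.85, "sy": -26.55, "sz": 5}]' | python3 -m jog 0.06 20
echo '[{}, {}, {}]' | python3 -m jog
python3 d.py .561 .429 .007 79
python3 - <<'E'
from h import *
c=imaging.read_camera('wrist'); cv2.imwrite('pics/w1.png',c['img']); print(c['eye'],np.round(c['rotation'],3).tolist(),c['fx'])
for p in [(.561,.429,.018),(.5705,.3385,.018),(.4945,.4115,.018)]: print(np.round(proj(c,p),1))
E
```

```text
t: 2.75
eef_pos: [0.544, 0.4113, 0.1927]
orientation: [[0.984, -0.179, -0.005], [-0.179, -0.984, -0.001], [-0.005, 0.002, -1.0]]
contact_force: [-0.5, 0.9, -1.0]
width: 0.0601
grasp_force: 0.0
t: 3.05
eef_pos: [0.5477, 0.4061, 0.1984]
orientation: [[0.983, -0.186, 0.002], [-0.186, -0.983, 0.0], [0.002, -0.001, -1.0]]
contact_force: [-0.0, 0.1, 0.1]
width: 0.06
grasp_force: 0.0
move [ 0.0085 -0.0249  0.1914] len 0.193 rot [-0.001 -0.002  0.005] pos [0.5477 0.4061 0.1984] q1,q7 [-0.29 -2.68] t 3.0
[0.62154052 0.39222979 0.37774622] [[-0.186, -0.95, -0.25], [-0.983, 0.179, 0.049], [-0.001, 0.254, -0.967]] 292.00384728450916
[259.8 184.7]
[330.5 163.7]
[283.3 231.7]
```

View pics/w1.png

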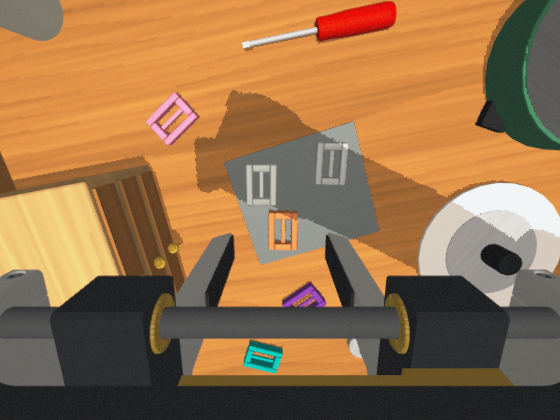

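The wrist view shows pale aluminium at (261,185), steel at (332,163) and copper at (283,231) on the mat. These match my projected positions. q7 is near its limit, so I'll flip the tool half a turn.

```bash

echo '[{"rz": -16}, {"rz": -16}, {"rz": -16}, {"rz": -16}, {"rz": -16}, {"rz": -32}, {"rz": -32}, {"rz": -32}, {"rz": -32}, {"rz": -32}, {"rz": -32}, {"rz": -32}]' | python3 -m jog | head -2
echo '[{"rz": -16}, {"rz": -16}, {"rz": -16}, {"rz": -16}, {"rz": -16}, {"rz": -31}, {"rz": -31}, {"rz": -31}, {"rz": -31}, {"rz": -31}, {"rz": -31}, {"rz": -31}]' | python3 -m jog | head -2
python3 d.py .561 .429 .06 79
python3 d.py .561 .429 .007 79
```

```text
t: 4.3
eef_pos: [0.5474, 0.4064, 0.1976]
t: 5.5
eef_pos: [0.5471, 0.4068, 0.1973]
move [-0.0096  0.0243  0.1373] len 0.140 rot [-0.     0.001  0.012] pos [0.5471 0.4068 0.1973] q1,q7 [0.01 0.18] t 5.5
move [-0.0096  0.0243  0.1903] len 0.192 rot [-0.     0.001  0.012] pos [0.5471 0.4068 0.1973] q1,q7 [0.01 0.18] t 5.5
```

```bash

echo '[{"sx": -0.5, "sy": 1.2, "sz": 2, "rz": 0.2}, {"sx": -0.5, "sy": 1.2, "sz": 4, "rz": 0.2}, {"sx": -0.5, "sy": 1.2, "sz": 6, "rz": 0.2}, {"sx": -0.5, "sy": 1.2, "sz": 7.5, "rz": 0.2}, {"sx": -0.5, "sy": 1.2, "sz": 8.5, "rz": 0.2}, {"sx": -0.5, "sy": 1.2, "sz": 9.1, "rz": 0.2}, {"sx": -0.5, "sy": 1.2, "sz": 9.5, "rz": 0.2}, {"sx": -0.5, "sy": 1.2, "sz": 9.5, "rz": 0.2}, {"sx": -0.5, "sy": 1.2, "sz": 9.5, "rz": 0.2}]' | python3 -m jog 0.06 25
echo '[{}, {}, {}, {}, {}]' | python3 -m jog 0.02 25
python3 d.py .561 .429 .007 79
```

```text
t: 6.4
eef_pos: [0.5612, 0.4297, 0.0082]
orientation: [[-0.982, 0.186, 0.001], [0.186, 0.982, 0.001], [-0.001, 0.001, -1.0]]
contact_force: [0.1, 0.4, 0.4]
width: 0.0596
grasp_force: 0.0
t: 6.9
eef_pos: [0.561, 0.4292, 0.0074]
orientation: [[-0.983, 0.186, 0.0], [0.186, 0.983, 0.0], [-0.0, 0.0, -1.0]]
contact_force: [-0.8, -1.6, 6.3]
width: 0.038
grasp_force: 25.0
move [-0.0001 -0.0002  0.0004] len 0.000 rot [0.    0.    0.005] pos [0.561  0.4292 0.0074] q1,q7 [-0.08  0.09] t 6.9
```

```bash

echo '[{"sz": -2}, {"sz": -4.5}, {"sz": -7}, {"sx": -1, "sy": -2, "sz": -9}, {"sx": -2, "sy": -4, "sz": -10}, {"sx": -2.75, "sy": -6.25, "sz": -10}, {"sx": -3.75, "sy": -8.5, "sz": -10}, {"sx": -4.5, "sy": -10.75, "sz": -10}, {"sx": -5.5, "sy": -13, "sz": -10}, {"sx": -6.25, "sy": -15, "sz": -10}, {"sx": -6.75, "sy": -16.1, "sz": -10}, {"sx": -6.75, "sy": -16.1, "sz": -10}]' | python3 -m jog
echo '[{}, {}]' | python3 -m jog | tail -2
python3 d.py .634 .0881 .0705 80
```

```text
t: 8.1
eef_pos: [0.6346, 0.0832, 0.2064]
orientation: [[-0.982, 0.191, -0.001], [0.191, 0.982, -0.001], [0.0, -0.001, -1.0]]
contact_force: [-0.6, -0.4, -1.1]
width: 0.0376
grasp_force: 25.0
width: 0.0376
grasp_force: 25.0
move [-0.001  -0.0009  0.1366] len 0.137 rot [ 0.   -0.   -0.01] pos [0.6332 0.0892 0.2071] q1,q7 [0.58 0.67] t 8.3
```

```bash

echo '[{"sx": -0.05, "sy": -0.05, "sz": 2, "rz": -0.2}, {"sx": -0.05, "sy": -0.05, "sz": 4, "rz": -0.2}, {"sx": -0.05, "sy": -0.05, "sz": 5.25, "rz": -0.2}, {"sx": -0.05, "sy": -0.05, "sz": 6.1, "rz": -0.2}, {"sx": -0.05, "sy": -0.05, "sz": 6.6, "rz": -0.2}, {"sx": -0.05, "sy": -0.05, "sz": 6.8, "rz": -0.2}, {"sx": -0.05, "sy": -0.05, "sz": 6.8, "rz": -0.2}, {"sx": -0.05, "sy": -0.05, "sz": 6.8, "rz": -0.2}]' | python3 -m jog
echo '[{}, {}, {}]' | python3 -m jog 0.046 25
echo '[{"sz": -1}, {"sz": -3}, {"sz": -5}, {"sz": -7}, {"sz": -7}, {"sz": -7}]' | python3 -m jog
python3 d.py .4945 .4115 .15 78
python3 - <<'E'
from h import *
c=imaging.read_camera('top'); cv2.imwrite('pics/t2.png',c['img'][130:260,100:320])
im=c['img'];hsv=cv2.cvtColor(im,cv2.COLOR_BGR2HSV);H,S,V=cv2.split(hsv)
m=np.zeros(im.shape[:2],bool); m[190:248,122:190]=1
for n,q in [('cop',m&(S>90)&(V>120)),('bright',m&(S<60)&(V>150))]:
    for k in big(q,3,60): print(n,k.reshape(-1,2).mean(0).round(1),np.round(rect(c,k,.018)[0],1),rect(c,k,.018)[1:])
E
```

```text
t: 9.1
eef_pos: [0.6349, 0.0869, 0.0721]
orientation: [[-0.984, 0.176, 0.001], [0.176, 0.984, 0.0], [-0.001, 0.001, -1.0]]
contact_force: [0.8, -0.1, -0.5]
width: 0.0378
grasp_force: 25.0
t: 9.4
eef_pos: [0.6346, 0.0866, 0.0714]
orientation: [[-0.984, 0.176, 0.0], [0.176, 0.984, 0.0], [-0.0, 0.0, -1.0]]
contact_force: [-0.5, 0.2, 1.4]
width: 0.046
grasp_force: 0.0
t: 10.0
eef_pos: [0.6347, 0.0867, 0.2127]
orientation: [[-0.984, 0.176, 0.002], [0.176, 0.984, -0.0], [-0.002, 0.0, -1.0]]
contact_force: [-1.0, -0.0, -0.8]
width: 0.0458
grasp_force: 0.0
move [0.1952 0.295  0.0623] len 0.359 rot [0.    0.002 0.033] pos [0.6347 0.0867 0.2127] q1,q7 [0.58 0.7 ] t 10.0
cop [143.5 223.4] [523.3 378.8] ((196.67591857910156, 163.68202209472656), 89.09141540527344)
cop [143.  228.5] [494.7 412.2] ((37.90375900268555, 52.42702865600586), 78.0774154663086)
cop [188.  209.5] [544.5 289.2] ((118.89606475830078, 11.450087547302246), 0.9415237307548523)
bright [176.5 227.3] [490.2 305.7] ((62.778839111328125, 118.87396240234375), 53.442832946777344)
bright [169.7 201.7] [570.5 338.5] ((39.01641845703125, 52.57307815551758), 77.64488220214844)
```

```bash

echo '[{"sx": 1.25, "sy": 1.85, "rz": 0.6}, {"sx": 2.5, "sy": 3.75, "rz": 0.6}, {"sx": 3.75, "sy": 5.6, "rz": 0.6}, {"sx": 5, "sy": 7.5, "rz": 0.6}, {"sx": 6.25, "sy": 9.35, "rz": 0.6}, {"sx": 7.5, "sy": 11.25, "sz": 1, "rz": 0.6}, {"sx": 8.5, "sy": 13, "sz": 2, "rz": 0.6}, {"sx": 9.5, "sy": 14.35, "sz": 3.1, "rz": 0.6}, {"sx": 9.75, "sy": 14.75, "sz": 4, "rz": 0.6}, {"sx": 9.75, "sy": 14.75, "sz": 5, "rz": 0.6}, {"sx": 9.75, "sy": 14.75, "sz": 5, "rz": 0.6}, {"sx": 9.75, "sy": 14.75, "sz": 5, "rz": 0.6}]' | python3 -m jog 0.06 25 |head -2
python3 d.py .4945 .4115 .0072 78
```

```text
t: 11.25
eef_pos: [0.4953, 0.4099, 0.1108]
move [0.001  0.0015 0.1036] len 0.104 rot [-0.001 -0.001  0.001] pos [0.4953 0.4099 0.1108] q1,q7 [-0.04  0.07] t 11.2
```

```bash

echo '[{"sx": 0.05, "sy": 0.05, "sz": 2}, {"sx": 0.05, "sy": 0.05, "sz": 3.5}, {"sx": 0.05, "sy": 0.05, "sz": 4.5}, {"sx": 0.05, "sy": 0.05, "sz": 5}, {"sx": 0.05, "sy": 0.05, "sz": 5.175}, {"sx": 0.05, "sy": 0.05, "sz": 5.175}, {"sx": 0.05, "sy": 0.05, "sz": 5.175}]' | python3 -m jog |head -2
echo '[{}, {}, {}, {}]' | python3 -m jog 0.02 25|tail -2
echo '[{"sz": -2}, {"sz": -4.5}, {"sz": -7}, {"sz": -9}, {"sz": -10, "rz": 2}, {"sz": -10, "rz": 4}, {"sz": -10, "rz": 4}]' | python3 -m jog
python3 d.py .5861 .0311 .207 20
```

```text
t: 11.95
eef_pos: [0.4941, 0.413, 0.0088]
width: 0.0378
grasp_force: 25.0
t: 13.05
eef_pos: [0.4937, 0.4125, 0.2081]
orientation: [[-0.918, 0.397, 0.001], [0.397, 0.918, 0.0], [-0.001, 0.001, -1.0]]
contact_force: [0.4, 0.0, -1.3]
width: 0.038
grasp_force: 25.0
move [-0.2364 -0.3133  0.0012] len 0.392 rot [0.001 0.001 0.813] pos [0.4937 0.4125 0.2081] q1,q7 [-0.03 -0.05] t 13.1
```

```bash

echo '[{"sx": -1.4, "sy": -1.85, "rz": 2}, {"sx": -2.75, "sy": -3.7, "rz": 4}, {"sx": -4.15, "sy": -5.5, "rz": 6}, {"sx": -5.5, "sy": -7.35, "rz": 8}, {"sx": -6.9, "sy": -9.2, "rz": 10}, {"sx": -8.25, "sy": -11, "rz": 12}, {"sx": -9.65, "sy": -12.85, "rz": 14}, {"sx": -11, "sy": -14.5, "rz": 16}, {"sx": -11.8, "sy": -15.65, "rz": 16.2}, {"sx": -11.8, "sy": -15.65, "rz": 16.2}, {"sx": -11.8, "sy": -15.65, "rz": 16.2}, {"sx": -11.8, "sy": -15.65, "rz": 16.2}]' | python3 -m jog |tail -2
python3 d.py .5861 .0311 .0715 20
```

```text
width: 0.0378
grasp_force: 25.0
move [-0.0018 -0.0005  0.1357] len 0.136 rot [-0.    -0.001  0.008] pos [0.586  0.0329 0.2072] q1,q7 [ 0.62 -0.14] t 14.2
```

```bash

echo '[{"sx": -0.05, "sz": 2, "rz": 0.2}, {"sx": -0.05, "sz": 4, "rz": 0.2}, {"sx": -0.05, "sz": 5.25, "rz": 0.2}, {"sx": -0.05, "sz": 6.1, "rz": 0.2}, {"sx": -0.05, "sz": 6.6, "rz": 0.2}, {"sx": -0.05, "sz": 6.775, "rz": 0.2}, {"sx": -0.05, "sz": 6.775, "rz": 0.2}, {"sx": -0.05, "sz": 6.775, "rz": 0.2}]' | python3 -m jog | head -2
echo '[{}, {}, {}]' | python3 -m jog 0.046 25
echo '[{"sz": -1}, {"sz": -3}, {"sz": -5}, {"sz": -7}, {"sz": -7}, {"sz": -7}]' | python3 -m jog |head -2
python3 d.py .5705 .3385 .12 77.6
```

```text
t: 15.05
eef_pos: [0.5874, 0.0309, 0.073]
t: 15.35
eef_pos: [0.587, 0.0307, 0.0723]
orientation: [[-0.337, 0.941, 0.0], [0.941, 0.337, -0.0], [-0.0, 0.0, -1.0]]
contact_force: [0.9, 0.8, 1.0]
width: 0.0459
grasp_force: 0.0
t: 15.95
eef_pos: [0.587, 0.0305, 0.2124]
move [0.2957 0.0881 0.0922] len 0.322 rot [ 0.000e+00  1.000e-03 -1.011e+00] pos [0.587  0.0305 0.2124] q1,q7 [ 0.63 -0.14] t 15.9
```

```bash

echo '[{"sx": 2, "sy": 0.6, "rz": -2}, {"sx": 4, "sy": 1.2, "rz": -5}, {"sx": 6, "sy": 1.8, "rz": -8}, {"sx": 8, "sy": 2.4, "rz": -11}, {"sx": 10, "sy": 3, "rz": -14}, {"sx": 12, "sy": 3.6, "rz": -17}, {"sx": 14, "sy": 4.2, "sz": 1.5, "rz": -20}, {"sx": 14.75, "sy": 4.4, "sz": 3, "rz": -20.2}, {"sx": 14.75, "sy": 4.4, "sz": 4.5, "rz": -20.2}, {"sx": 14.75, "sy": 4.4, "sz": 4.5, "rz": -20.2}, {"sx": 14.75, "sy": 4.4, "sz": 4.5, "rz": -20.2}]' | python3 -m jog 0.06 25 |head -2
python3 - <<'E'
from h import *
c=imaging.read_camera('top')
im=c['img'];hsv=cv2.cvtColor(im,cv2.COLOR_BGR2HSV);H,S,V=cv2.split(hsv)
c2=imaging.read_camera('wrist'); h2=cv2.cvtColor(c2['img'],cv2.COLOR_BGR2HSV); print('expected px',proj(c2,[.5705,.3385,.018]))
cv2.imwrite('pics/w2.png',c2['img'])
E
python3 d.py .5705 .3385 .0072 77.6
```

```text
t: 17.05
eef_pos: [0.5699, 0.3378, 0.1218]
expected px (np.float64(279.2470961211481), np.float64(204.58180043510973))
move [0.0004 0.0003 0.1162] len 0.116 rot [ 0.001  0.001 -0.001] pos [0.5707 0.338  0.1234] q1,q7 [0.1  0.24] t 17.1
```

View pics/w2.png

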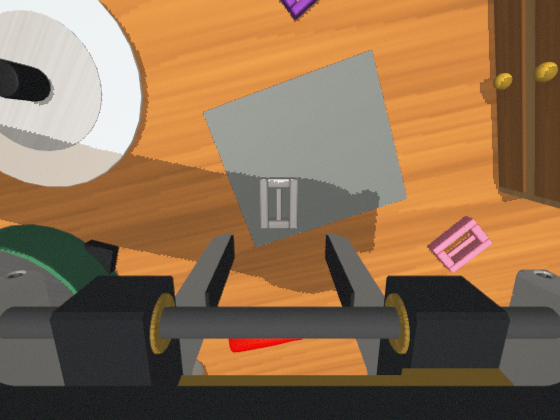

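The wrist view shows the steel buckle at (279,204), which matches the expected (279,205).

```bash

echo '[{"sz": 2}, {"sz": 3.75}, {"sz": 5}, {"sz": 5.6}, {"sz": 5.8}, {"sz": 5.8}, {"sz": 5.8}]' | python3 -m jog |head -2
echo '[{}, {}, {}, {}]' | python3 -m jog 0.02 25|tail -2
echo '[{"sz": -2}, {"sz": -4.5}, {"sz": -7}, {"sz": -9}, {"sz": -10, "rz": -2}, {"sz": -10, "rz": -4}, {"sz": -10, "rz": -4}]' | python3 -m jog
python3 d.py .6594 .0182 .207 140
```

```text
t: 17.85
eef_pos: [0.5708, 0.3385, 0.0076]
width: 0.0378
grasp_force: 25.0
t: 18.95
eef_pos: [0.5703, 0.338, 0.2063]
orientation: [[-1.0, 0.015, 0.0], [0.015, 1.0, 0.0], [-0.0, 0.0, -1.0]]
contact_force: [0.3, -0.3, -0.8]
width: 0.0377
grasp_force: 25.0
move [-0.0939 -0.3185 -0.0008] len 0.332 rot [ 0.     0.    -0.888] pos [0.5703 0.338  0.2063] q1,q7 [0.13 0.47] t 18.9
```

```bash

echo '[{"sx": -0.6, "sy": -2, "rz": -2}, {"sx": -1.2, "sy": -4, "rz": -4}, {"sx": -1.8, "sy": -6, "rz": -6}, {"sx": -2.4, "sy": -8, "rz": -8}, {"sx": -3, "sy": -10, "rz": -10}, {"sx": -3.6, "sy": -12, "rz": -12}, {"sx": -4.1, "sy": -14, "rz": -15}, {"sx": -4.7, "sy": -15.9, "rz": -17.76}, {"sx": -4.7, "sy": -15.9, "rz": -17.76}, {"sx": -4.7, "sy": -15.9, "rz": -17.76}, {"sx": -4.7, "sy": -15.9, "rz": -17.76}]' | python3 -m jog |tail -2
python3 d.py .6594 .0182 .0715 140
python3 - <<'E'
from h import *
c=imaging.read_camera('wrist'); cv2.imwrite('pics/w3.png',c['img'])
E
```

```text
width: 0.0373
grasp_force: 25.0
move [ 0.0005 -0.0019  0.1342] len 0.134 rot [ 0.001 -0.    -0.003] pos [0.6583 0.0198 0.2057] q1,q7 [0.67 1.83] t 20.1
```

View pics/w3.png

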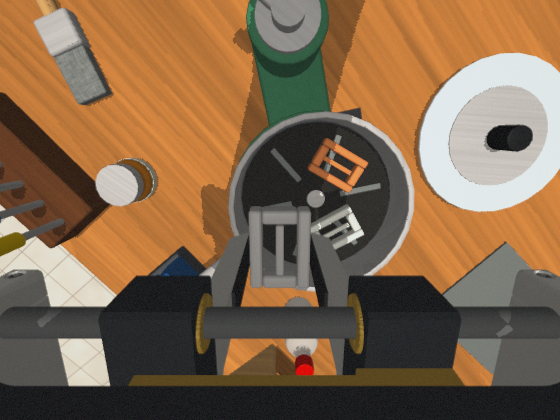

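Copper (338,165) and aluminium (338,228) lie in the drum, and the steel is held over the free slot at the left.

```bash

echo '[{"sy": -0.05, "sz": 2}, {"sy": -0.05, "sz": 4}, {"sy": -0.05, "sz": 5.25}, {"sy": -0.05, "sz": 6.1}, {"sy": -0.05, "sz": 6.55}, {"sy": -0.05, "sz": 6.725}, {"sy": -0.05, "sz": 6.725}, {"sy": -0.05, "sz": 6.725}]' | python3 -m jog
echo '[{}, {}, {}]' | python3 -m jog 0.046 25
echo '[{"sz": -1}, {"sz": -3}, {"sz": -5}, {"sz": -7}, {"sz": -7}, {"sz": -7}]' | python3 -m jog |head -2
python3 d.py .412 .1446 .15 100
python3 - <<'E'
from h import *
c=imaging.read_camera('side'); t=imaging.read_camera('top')
# knob: black, above lid
P=[]
for cc,roi in [(t,(235,275,215,260)),(c,(265,300,275,320))]:
    v=cc['img'].max(2)<70; z=np.zeros_like(v); z[roi[0]:roi[1],roi[2]:roi[3]]=v[roi[0]:roi[1],roi[2]:roi[3]]
    k=big(z)[0]; x,y,w,h=cv2.boundingRect(k); print((x,y,w,h)); P.append((x+w/2-.5,y+h/2-.5))
print('knob',two(t,P[0],c,P[1]))
E
```

```text
t: 20.9
eef_pos: [0.6601, 0.0181, 0.0726]
orientation: [[-0.644, -0.765, 0.001], [-0.765, 0.644, 0.0], [-0.001, -0.001, -1.0]]
contact_force: [-0.3, 0.2, -0.7]
width: 0.0379
grasp_force: 25.0
t: 21.2
eef_pos: [0.6597, 0.0179, 0.0718]
orientation: [[-0.644, -0.765, 0.0], [-0.765, 0.644, 0.0], [-0.0, -0.0, -1.0]]
contact_force: [0.8, 0.6, -0.4]
width: 0.0459
grasp_force: 0.0
t: 21.8
eef_pos: [0.6598, 0.0182, 0.2134]
move [0.0629 0.2712 0.0628] len 0.285 rot [-0.001  0.002  0.697] pos [0.6598 0.0182 0.2134] q1,q7 [0.66 1.85] t 21.8Traceback (most recent call last):
  File "<stdin>", line 7, in <module>
IndexError: list index out of range
```

```bash

echo '[{"sx": 0.5, "sy": 2.25, "rz": 2}, {"sx": 1, "sy": 4.5, "rz": 4}, {"sx": 1.5, "sy": 6.5, "rz": 7}, {"sx": 2, "sy": 8.5, "rz": 10}, {"sx": 2.5, "sy": 10.5, "sz": 0.5, "rz": 13}, {"sx": 3, "sy": 12.5, "sz": 1.5, "rz": 14}, {"sx": 3.15, "sy": 13.55, "sz": 3, "rz": 14}, {"sx": 3.15, "sy": 13.55, "sz": 3.15, "rz": 14}, {"sx": 3.15, "sy": 13.55, "sz": 3.15, "rz": 14}, {"sx": 3.15, "sy": 13.55, "sz": 3.15, "rz": 14}]' | python3 -m jog 0.06 30 |head -2
python3 - <<'E'
from h import *
c=imaging.read_camera('wrist'); im=c['img']; h=cv2.cvtColor(im,cv2.COLOR_BGR2HSV)
w=(h[...,1]<45)&(h[...,2]>165); w[262:]=0
k=big(w)[0]; k=cv2.convexHull(k)
P=np.array([onz(c,*p,.014) for p in k.reshape(-1,2)])[:,:2].astype(np.float32); print('lid',cv2.minEnclosingCircle(P))
t=imaging.read_camera('side'); res=[]
v=(im.max(2)<75); v[255:]=0
for kk in big(v,3,100): print('dark',cv2.boundingRect(kk),cv2.contourArea(kk))
print(proj(c,[.412,.1445,.05]))
cv2.imwrite('pics/w4.png',im)
E
python3 d.py .412 .1446 .019 100
```

```text
t: 22.9
eef_pos: [0.4125, 0.1442, 0.149]
lid ((0.4114552140235901, 0.14424662292003632), 0.09527213126420975)
dark (265, 185, 29, 34) 744.0
dark (42, 244, 41, 11) 217.0
dark (325, 235, 13, 20) 123.0
(np.float64(279.5884296448982), np.float64(205.59273068011873))
move [0.0006 0.0004 0.13  ] len 0.130 rot [ 0.001  0.001 -0.004] pos [0.4126 0.1441 0.149 ] q1,q7 [0.63 0.95] t 23.0
```

View pics/w4.png

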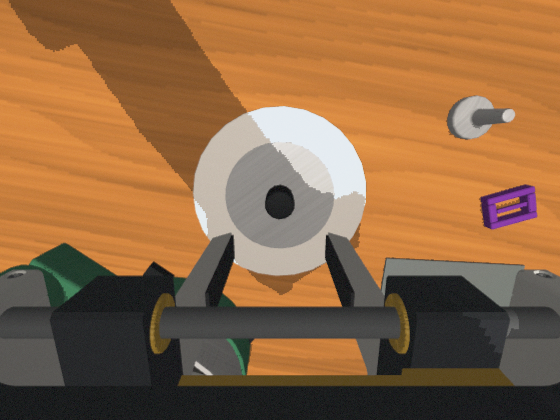

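The wrist view confirms the lid centred at (280,190) with its knob at (279,203), right under the tool.

```bash

echo '[{"sx": 0.05, "sz": 2}, {"sx": 0.05, "sz": 4}, {"sx": 0.05, "sz": 5.25}, {"sx": 0.05, "sz": 6}, {"sx": 0.05, "sz": 6.45}, {"sx": 0.05, "sz": 6.5}, {"sx": 0.05, "sz": 6.5}]' | python3 -m jog |head -2
echo '[{}, {}, {}, {}, {}]' | python3 -m jog 0.01 45
echo '[{"sz": -1.5}, {"sz": -3.5}, {"sz": -6}, {"sz": -8}, {"sz": -9}, {"sz": -9}, {"sz": -9}]' | python3 -m jog
python3 d.py .6265 .0458 .198 100
python3 - <<'E'
from h import *
t=imaging.read_camera('wrist'); cv2.imwrite('pics/w5.png',t['img'])
t=imaging.read_camera('top'); cv2.imwrite('pics/t5.png',t['img'])
E
```

```text
t: 23.7
eef_pos: [0.4112, 0.1442, 0.019]
t: 24.2
eef_pos: [0.4109, 0.144, 0.0187]
orientation: [[-0.985, -0.17, 0.0], [-0.17, 0.985, -0.0], [-0.0, -0.0, -1.0]]
contact_force: [0.0, -2.7, 6.0]
width: 0.0294
grasp_force: 45.0
t: 24.9
eef_pos: [0.4105, 0.1435, 0.1979]
orientation: [[-0.986, -0.17, 0.0], [-0.17, 0.986, -0.001], [0.0, -0.001, -1.0]]
contact_force: [0.2, 0.3, -3.5]
width: 0.0292
grasp_force: 45.0
move [-0.1963 -0.1329  0.    ] len 0.237 rot [-0.001 -0.    -0.004] pos [0.4105 0.1435 0.1979] q1,q7 [0.7  1.08] t 24.9
```

The rows are not in the units I measure in: shifts go in units of 20 mm and turns go in units of 0.05 rad. I convert before sending: -0.1963 m is -9.815, -0.19 m is -9.5.

```bash

echo '[{"sx": -1.5, "sy": -1}, {"sx": -3, "sy": -2.05}, {"sx": -4.5, "sy": -3.05}, {"sx": -6, "sy": -4.05}, {"sx": -7.5, "sy": -5.1}, {"sx": -8.75, "sy": -5.95}, {"sx": -9.5, "sy": -6.45}, {"sx": -9.815, "sy": -6.645}, {"sx": -9.815, "sy": -6.645}, {"sx": -9.815, "sy": -6.645}, {"sx": -9.815, "sy": -6.645, "sz": 1.5}, {"sx": -9.815, "sy": -6.645, "sz": 1.5}]' | python3 -m jog | tail -2
echo '[{}, {}]' | python3 -m jog | tail -1
python3 d.py .6262 .0456 .122 100
python3 - <<'E'
from h import *
a=imaging.read_camera('side')['img'][130:290,180:340]; b=imaging.read_camera('top')['img'][100:230,200:370]
cv2.imwrite('pics/s6.png',np.hstack([cv2.resize(a,(400,400)),cv2.resize(b,(400,306),interpolation=cv2.INTER_CUBIC).__class__(0) if 0 else cv2.resize(b,(400,400))]))
E
```

```text
width: 0.0291
grasp_force: 45.0
grasp_force: 45.0
move [ 0.001  -0.0011  0.0478] len 0.048 rot [-0.     0.001 -0.003] pos [0.6269 0.0469 0.1698] q1,q7 [0.54 1.19] t 26.4
```

View pics/s6.png

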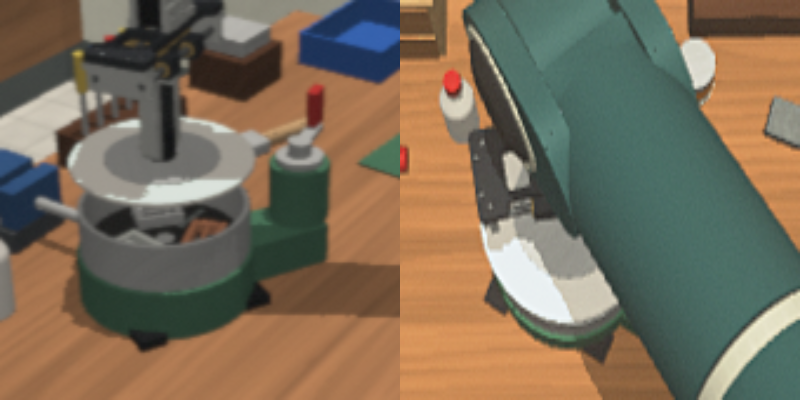

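The lid hangs level, centred over the drum, with all three buckles visible inside. I'll lower it gently.

```bash

echo '[{"sx": 0.05, "sy": -0.05, "sz": 0.5}, {"sx": 0.05, "sy": -0.05, "sz": 1}, {"sx": 0.05, "sy": -0.05, "sz": 1.4}, {"sx": 0.05, "sy": -0.05, "sz": 1.7}, {"sx": 0.05, "sy": -0.05, "sz": 1.95}, {"sx": 0.05, "sy": -0.05, "sz": 2.15}, {"sx": 0.05, "sy": -0.05, "sz": 2.3}, {"sx": 0.05, "sy": -0.05, "sz": 2.35}, {"sx": 0.05, "sy": -0.05, "sz": 2.35}]' | python3 -m jog
echo '[{"sz": 0.025}, {"sz": 0.05}, {"sz": 0.05}]' | python3 -m jog
```

```text
t: 27.4
eef_pos: [0.626, 0.0455, 0.1218]
orientation: [[-0.985, -0.17, 0.0], [-0.17, 0.985, -0.0], [-0.0, -0.0, -1.0]]
contact_force: [-2.4, -1.1, 1.7]
width: 0.0289
grasp_force: 45.0
t: 27.7
eef_pos: [0.6261, 0.0455, 0.1217]
orientation: [[-0.985, -0.17, 0.001], [-0.17, 0.985, -0.001], [-0.0, -0.001, -1.0]]
contact_force: [-8.7, -1.6, 16.8]
width: 0.0292
grasp_force: 45.0
```

```bash

echo '[{}, {}, {}]' | python3 -m jog 0.06 20
echo '[{"sz": -1}, {"sz": -3}, {"sz": -5}, {"sz": -7}, {"sz": -7}, {"sz": -7}]' | python3 -m jog |head -2
python3 d.py .594 -.125 .26 90
python3 d.py .594 -.125 .152 90
```

```text
t: 28.0
eef_pos: [0.6261, 0.0454, 0.1205]
orientation: [[-0.985, -0.17, 0.0], [-0.17, 0.985, 0.0], [-0.0, 0.0, -1.0]]
contact_force: [0.1, 0.5, 0.2]
width: 0.0502
grasp_force: 0.0
t: 28.6
eef_pos: [0.6261, 0.0453, 0.2608]
move [ 0.0607 -0.1624  0.0008] len 0.173 rot [-0.     0.001  0.171] pos [0.6261 0.0453 0.2608] q1,q7 [0.57 1.24] t 28.6
move [ 0.0608 -0.1623  0.1088] len 0.205 rot [-0.     0.001  0.171] pos [0.6261 0.0453 0.2608] q1,q7 [0.57 1.24] t 28.6
```

Scaled: -0.1624 m is -8.12, -0.12 m is -6, 0.17 rad is 3.4.

```bash

echo '[{"sx": 0.75, "sy": -2, "rz": 2}, {"sx": 1.5, "sy": -4, "rz": 3.4}, {"sx": 2.25, "sy": -6, "rz": 3.4}, {"sx": 3.035, "sy": -8.12, "rz": 3.4}, {"sx": 3.035, "sy": -8.12, "rz": 3.4}, {"sx": 3.035, "sy": -8.12, "rz": 3.4}, {"sx": 3.035, "sy": -8.12, "rz": 3.4}]' | python3 -m jog 0.0 20
python3 d.py .594 -.125 .152 90
python3 - <<'E'
from h import *
a=imaging.read_camera('side')['img'][110:290,180:360]; b=imaging.read_camera('wrist')['img']
cv2.imwrite('pics/s7.png',np.hstack([cv2.resize(a,(400,400)),cv2.resize(b,(400,300)) if 0 else cv2.resize(b,(400,400))]))
E
```

```text
t: 29.3
eef_pos: [0.5937, -0.1237, 0.2598]
orientation: [[-1.0, -0.003, -0.001], [-0.003, 1.0, 0.001], [0.001, 0.001, -1.0]]
contact_force: [1.1, -0.5, -0.1]
width: 0.0072
grasp_force: 0.0
move [-0.0004 -0.0013  0.1078] len 0.108 rot [ 0.001 -0.001  0.003] pos [ 0.5937 -0.1237  0.2598] q1,q7 [0.86 1.38] t 29.3
```

View pics/s7.png

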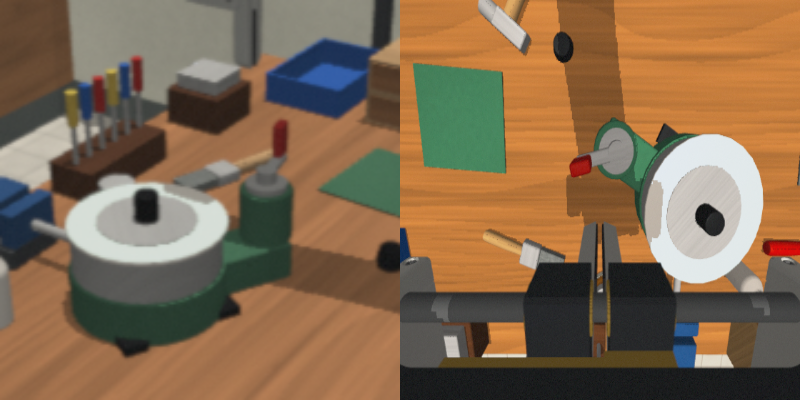

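The lid sits flush on the drum. The red handle points to −y from the gear head, and the shut fingers are behind it.

```bash

echo '[{"sy": -0.05, "sz": 1.5}, {"sy": -0.05, "sz": 3}, {"sy": -0.05, "sz": 4.5}, {"sy": -0.05, "sz": 5.4}, {"sy": -0.05, "sz": 5.4}, {"sy": -0.05, "sz": 5.4}]' | python3 -m jog 0.0 20 | sed -n 2,6p
echo '[{"sx": 0.55, "sy": -0.65}, {"sx": 1.3, "sy": -1.1}, {"sx": 2.15, "sy": -1.25}, {"sx": 3, "sy": -1.1}, {"sx": 3, "sy": -1.1}]' | python3 -m jog
python3 - <<'E'
from h import *
t=imaging.read_camera('top'); s=imaging.read_camera('side')
for nm,cc,roi in [('top',t,(175,225,310,370)),('side',s,(145,200,270,330))]:
    h=cv2.cvtColor(cc['img'],cv2.COLOR_BGR2HSV); r=((h[...,0]<8)|(h[...,0]>172))&(h[...,1]>150); z=np.zeros_like(r); z[roi[0]:roi[1],roi[2]:roi[3]]=r[roi[0]:roi[1],roi[2]:roi[3]]
    for k in big(z,2): print(nm,'red',cv2.boundingRect(k))
E
```

```text
eef_pos: [0.5943, -0.1254, 0.1534]
orientation: [[-1.0, -0.002, 0.001], [-0.002, 1.0, 0.0], [-0.001, 0.0, -1.0]]
contact_force: [-0.3, 0.2, 0.7]
width: 0.0004
grasp_force: 0.0
t: 30.5
eef_pos: [0.5335, -0.1482, 0.1541]
orientation: [[-1.0, -0.001, 0.001], [-0.001, 1.0, -0.002], [-0.001, -0.002, -1.0]]
contact_force: [0.6, 1.0, 0.4]
width: 0.0003
grasp_force: 0.0
top red (338, 207, 11, 10)
side red (314, 170, 9, 16)
```

```bash

echo '[{"sx": 0.75, "sy": 0.45}, {"sx": 1.3, "sy": 1.1}, {"sx": 1.6, "sy": 1.9}, {"sx": 1.6, "sy": 2.8}, {"sx": 1.3, "sy": 3.6}, {"sx": 0.75, "sy": 4.25}, {"sy": 4.7}, {"sx": -0.85, "sy": 4.85}, {"sx": -1.7, "sy": 4.7}, {"sx": -2.45, "sy": 4.25}, {"sx": -3, "sy": 3.6}, {"sx": -3.3, "sy": 2.8}]' | python3 -m jog
python3 - <<'E'
from h import *
t=imaging.read_camera('top'); s=imaging.read_camera('side'); P=[]
for nm,cc,roi in [('top',t,(170,225,300,370)),('side',s,(145,200,270,335))]:
    h=cv2.cvtColor(cc['img'],cv2.COLOR_BGR2HSV); r=((h[...,0]<8)|(h[...,0]>172))&(h[...,1]>150); z=np.zeros_like(r); z[roi[0]:roi[1],roi[2]:roi[3]]=r[roi[0]:roi[1],roi[2]:roi[3]]
    for k in big(z,2): print(nm,'red',cv2.boundingRect(k))
E
```

```text
t: 31.8
eef_pos: [0.6007, -0.0905, 0.1525]
orientation: [[-1.0, -0.003, -0.0], [-0.003, 1.0, 0.001], [0.0, 0.001, -1.0]]
contact_force: [-2.2, 4.5, 0.1]
width: 0.0004
grasp_force: 1.3
side red (288, 165, 5, 16)
```

```bash

echo '[{"sy": -0.85}, {"sx": 0.3, "sy": -1.7}, {"sx": 0.85, "sy": -2.35}, {"sx": 1.6, "sy": -2.8}, {"sx": 2.45, "sy": -2.95}, {"sx": 3.3, "sy": -2.8}, {"sx": 4.05, "sy": -2.35}, {"sx": 4.625, "sy": -1.7}, {"sx": 4.9, "sy": -0.85}, {"sx": 4.9}, {"sx": 4.625, "sy": 0.8}, {"sx": 4.05, "sy": 1.5}]' | python3 -m jog
python3 - <<'E'
from h import *
t=imaging.read_camera('top'); s=imaging.read_camera('side')
for a in (103,113,123): 
    p=[.551+.05*np.cos(np.radians(a)),-.1+.05*np.sin(np.radians(a)),.166]; print(a,'exp',np.round(proj(t,p)),np.round(proj(s,p)))
for nm,cc,roi in [('top',t,(170,225,300,370)),('side',s,(145,210,265,335))]:
    h=cv2.cvtColor(cc['img'],cv2.COLOR_BGR2HSV); r=((h[...,0]<8)|(h[...,0]>172))&(h[...,1]>150); z=np.zeros_like(r); z[roi[0]:roi[1],roi[2]:roi[3]]=r[roi[0]:roi[1],roi[2]:roi[3]]
    for k in big(z,2): x,y,w,h=cv2.boundingRect(k);print(nm,'red',x+w/2,y+h/2)
E
```

```text
t: 33.1
eef_pos: [0.5182, -0.061, 0.1527]
orientation: [[-1.0, -0.002, -0.0], [-0.002, 1.0, -0.001], [0.0, -0.001, -1.0]]
contact_force: [-1.8, -2.1, -0.5]
width: 0.0004
grasp_force: 0.9
103 exp [311. 201.] [294. 185.]
113 exp [312. 204.] [297. 186.]
123 exp [313. 207.] [301. 186.]
side red 293.0 187.5
```

```bash

echo '[{"sx": -0.75, "sy": 0.45}, {"sx": -1.6, "sy": 0.6}, {"sx": -2.45, "sy": 0.45}, {"sx": -3.2}, {"sx": -3.75, "sy": -0.65}, {"sx": -4.05, "sy": -1.5}, {"sx": -4.05, "sy": -2.35}, {"sx": -3.75, "sy": -3.15}, {"sx": -3.2, "sy": -3.85}, {"sx": -2.45, "sy": -4.25}, {"sx": -1.6, "sy": -4.4}, {"sx": -0.75, "sy": -4.25}]' | python3 -m jog | sed -n 2,4p
echo '[{"sx": 0.75, "sy": 0.45}, {"sx": 1.3, "sy": 1.1}, {"sx": 1.6, "sy": 1.9}, {"sx": 1.6, "sy": 1.9}]' | python3 -m jog | sed -n 2,4p
python3 - <<'E'
from h import *
t=imaging.read_camera('top'); s=imaging.read_camera('side')
for a in (150,160,170): 
    p=[.551+.05*np.cos(np.radians(a)),-.1+.05*np.sin(np.radians(a)),.166]; print(a,'exp',np.round(proj(t,p)),np.round(proj(s,p)))
for nm,cc,roi in [('top',t,(170,225,300,370)),('side',s,(145,210,265,335))]:
    h=cv2.cvtColor(cc['img'],cv2.COLOR_BGR2HSV); r=((h[...,0]<8)|(h[...,0]>172))&(h[...,1]>150); z=np.zeros_like(r); z[roi[0]:roi[1],roi[2]:roi[3]]=r[roi[0]:roi[1],roi[2]:roi[3]]
    for k in big(z,2): x,y,w,h=cv2.boundingRect(k);print(nm,'red',x+w/2,y+h/2)
E
python3 d.py .56 -.17 .152 90
```

```text
eef_pos: [0.533, -0.1491, 0.1526]
orientation: [[-1.0, 0.001, 0.001], [0.001, 1.0, -0.001], [-0.001, -0.001, -1.0]]
contact_force: [3.0, 0.8, 0.1]
eef_pos: [0.5011, -0.108, 0.1528]
orientation: [[-1.0, -0.003, 0.0], [-0.003, 1.0, -0.001], [-0.0, -0.001, -1.0]]
contact_force: [0.3, -1.0, -0.6]
150 exp [320. 213.] [309. 185.]
160 exp [324. 214.] [312. 184.]
170 exp [327. 215.] [314. 183.]
top red 325.0 212.0
side red 312.5 186.0
move [-0.058  -0.0606  0.0006] len 0.084 rot [-0.     0.     0.001] pos [ 0.5019 -0.1094  0.1526] q1,q7 [0.97 1.32] t 34.9
```

The handle is at about 160°, and the pusher drove it continuously about 840° (≈2.3 turns clockwise). Now I'll fetch the lid.

```bash

echo '[{"sy": -0.75}, {"sy": -0.75, "sz": -2}, {"sy": -0.75, "sz": -4.5}, {"sy": -0.75, "sz": -6}, {"sy": -0.75, "sz": -6}, {"sy": -0.75, "sz": -6}]' | python3 -m jog 0.0 20 | sed -n 2,2p
python3 d.py .626 .0455 .26 100
```

```text
eef_pos: [0.502, -0.1256, 0.2725]
move [-0.124   0.1711  0.0126] len 0.212 rot [-0.     0.    -0.175] pos [ 0.502  -0.1256  0.2725] q1,q7 [1.1  1.48] t 35.5
```

```bash

echo '[{"sx": -1.25, "sy": 1.75, "rz": -2}, {"sx": -2.5, "sy": 3.5, "rz": -3.4}, {"sx": -3.75, "sy": 5.25, "rz": -3.4}, {"sx": -5, "sy": 7, "rz": -3.4}, {"sx": -6.2, "sy": 8.55, "sz": 0.5, "rz": -3.4}, {"sx": -6.2, "sy": 8.55, "sz": 1.5, "rz": -3.4}, {"sx": -6.2, "sy": 8.55, "sz": 1.5, "rz": -3.4}, {"sx": -6.2, "sy": 8.55, "sz": 1.5, "rz": -3.4}]' | python3 -m jog 0.06 20 | sed -n 2,2p
python3 - <<'E'
from h import *
c=imaging.read_camera('wrist'); im=c['img']; h=cv2.cvtColor(im,cv2.COLOR_BGR2HSV)
w=(h[...,1]<45)&(h[...,2]>165); w[262:]=0
k=cv2.convexHull(big(w)[0]); P=np.array([onz(c,*p,.117) for p in k.reshape(-1,2)])[:,:2].astype(np.float32); print('lid',cv2.minEnclosingCircle(P)); print(proj(c,[.626,.0455,.153]))
v=(im.max(2)<75); v[255:]=0
for kk in big(v,3,100): print('dark',cv2.boundingRect(kk))
E
python3 d.py .626 .0455 .122 100
```

```text
eef_pos: [0.6253, 0.0461, 0.2417]
lid ((0.6265586614608765, 0.04568152129650116), 0.09529856592416763)
(np.float64(278.5779022669277), np.float64(209.57759167197634))
dark (161, 73, 74, 65)
dark (264, 189, 30, 36)
dark (65, 213, 39, 38)
move [-0.0004 -0.0004  0.1205] len 0.121 rot [-0.    -0.001 -0.005] pos [0.6256 0.0458 0.2425] q1,q7 [0.58 1.22] t 36.4
```

```bash

echo '[{"sx": -0.05, "sz": 2}, {"sx": -0.05, "sz": 3.75}, {"sx": -0.05, "sz": 5}, {"sx": -0.05, "sz": 5.65}, {"sx": -0.05, "sz": 5.975}, {"sx": -0.05, "sz": 5.975}, {"sx": -0.05, "sz": 5.975}]' | python3 -m jog |sed -n 2,4p
echo '[{}, {}, {}, {}, {}]' | python3 -m jog 0.01 45 | tail -3
echo '[{"sz": -0.5}, {"sz": -1.5}, {"sz": -3}, {"sz": -4}, {"sz": -4}, {"sz": -4}]' | python3 -m jog
python3 d.py .411 .144 .2 100
```

```text
eef_pos: [0.6272, 0.0472, 0.1243]
orientation: [[-0.985, -0.17, 0.002], [-0.17, 0.985, 0.0], [-0.001, -0.0, -1.0]]
contact_force: [-0.8, -0.0, 1.0]
contact_force: [-0.6, -1.9, 2.6]
width: 0.0295
grasp_force: 45.0
t: 38.15
eef_pos: [0.6264, 0.0471, 0.2027]
orientation: [[-0.985, -0.17, -0.0], [-0.17, 0.985, -0.0], [0.0, -0.0, -1.0]]
contact_force: [-0.9, -0.4, -3.5]
width: 0.0293
grasp_force: 45.0
move [0.1957 0.1322 0.0027] len 0.236 rot [-0.    -0.    -0.003] pos [0.6264 0.0471 0.2027] q1,q7 [0.56 1.2 ] t 38.1
```

```bash

echo '[{"sx": 1.5, "sy": 1}, {"sx": 3, "sy": 2}, {"sx": 4.5, "sy": 3}, {"sx": 6, "sy": 4}, {"sx": 7.5, "sy": 5}, {"sx": 9, "sy": 6}, {"sx": 9.785, "sy": 6.6, "sz": 1}, {"sx": 9.785, "sy": 6.6, "sz": 2.5}, {"sx": 9.785, "sy": 6.6, "sz": 4.5}, {"sx": 9.785, "sy": 6.6, "sz": 6}, {"sx": 9.785, "sy": 6.6, "sz": 7}, {"sx": 9.785, "sy": 6.6, "sz": 7.5}]' | python3 -m jog
echo '[{"sz": 0.5}, {"sz": 0.95}, {"sz": 1.3}, {"sz": 1.55}, {"sz": 1.55}, {"sz": 1.55}]' | python3 -m jog
python3 d.py .411 .144 .0195 100
```

```text
t: 39.35
eef_pos: [0.4096, 0.1438, 0.0508]
orientation: [[-0.985, -0.171, -0.004], [-0.171, 0.985, 0.0], [0.004, 0.001, -1.0]]
contact_force: [-0.2, 0.0, -0.6]
width: 0.0291
grasp_force: 45.0
t: 39.95
eef_pos: [0.4114, 0.1441, 0.0222]
orientation: [[-0.985, -0.17, 0.0], [-0.17, 0.985, 0.0], [-0.0, 0.0, -1.0]]
contact_force: [0.3, 0.1, -3.5]
width: 0.0293
grasp_force: 45.0
move [0.0004 0.     0.0027] len 0.003 rot [ 0.     0.    -0.003] pos [0.4114 0.1441 0.0222] q1,q7 [0.36 0.73] t 40.0
```

```bash

echo '[{"sz": 0.05}, {"sz": 0.1}, {"sz": 0.125}, {"sz": 0.125}]' | python3 -m jog |sed -n 4,4p
echo '[{}, {}, {}]' | python3 -m jog 0.06 25 | tail -3
echo '[{"sz": -1.5}, {"sz": -4}, {"sz": -6.5}, {"sz": -9}, {"sx": -2, "sy": -1.5, "sz": -10}, {"sx": -4, "sy": -2.75, "sz": -11}, {"sx": -6, "sy": -4, "sz": -11}, {"sx": -6, "sy": -4, "sz": -11}, {"sx": -6, "sy": -4, "sz": -11}, {"sx": -6, "sy": -4, "sz": -11}]' | python3 -m jog |sed -n 2,4p
python3 - <<'E'
from h import *
c=imaging.read_camera('wrist'); cv2.imwrite('pics/w8.png',c['img']); np.save('w8.npy',np.array([0]));import pickle; pickle.dump(c,open('w8.pkl','wb'))
c=imaging.read_camera('top'); cv2.imwrite('pics/t8.png',c['img'])
E
```

```text
contact_force: [-4.3, -2.6, 17.3]
contact_force: [-1.5, 0.3, -0.2]
width: 0.0499
grasp_force: 0.0
eef_pos: [0.5422, 0.0864, 0.2394]
orientation: [[-0.985, -0.172, -0.001], [-0.172, 0.985, 0.0], [0.001, 0.0, -1.0]]
contact_force: [-0.1, 0.2, 0.4]
```

View pics/w8.png

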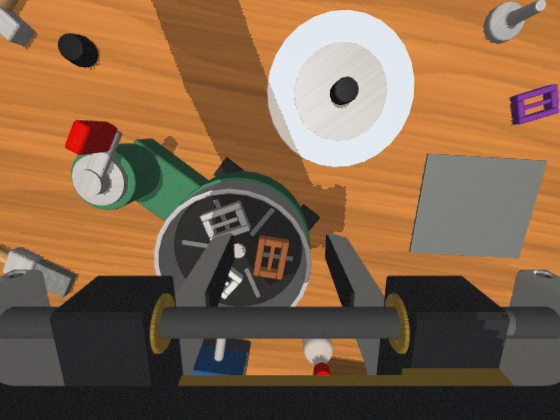

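The lid lies flat on the bench. In the drum, copper is at (271,258), one grey buckle is at (226,221), and another is partly hidden at (230,280). I'll move for a clear view.

```bash

python3 d.py .69 .046 .27 100
echo '[{"sx": -2, "sy": -0.75, "sz": -1}, {"sx": -4.25, "sy": -1.5, "sz": -1.5}, {"sx": -6.5, "sy": -2.5, "sz": -1.5}, {"sx": -6.95, "sy": -3.25, "sz": -1.5}, {"sx": -6.95, "sy": -3.25, "sz": -1.5}, {"sx": -6.95, "sy": -3.25, "sz": -1.5}, {"sx": -6.95, "sy": -3.25, "sz": -1.5}]' | python3 -m jog |sed -n 2,2p
cat > m.py <<'E'
from h import *
c=imaging.read_camera('wrist'); im=c['img']; h=cv2.cvtColor(im,cv2.COLOR_BGR2HSV); H,S,V=cv2.split(h)
cv2.imwrite('pics/m_%d.png'%(bot.get_state()['t']*10),im)
Z=.080
u=np.indices(im.shape[:2]); 
e=np.array(c['eye']); R=np.array(c['rotation'])
D=np.stack([(u[1]-c['cx'])/c['fx'],(u[0]-c['cy'])/c['fy'],np.ones(u[0].shape)],-1)@R.T
P=e+D*((Z-e[2])/D[...,2])[...,None]
ins=np.hypot(P[...,0]-.6265,P[...,1]-.0458)<.078
for n,q in [('cop',ins&(S>100)&(H<15)&(V>90)),('grey',ins&(S<60)&(V>95))]:
    q=cv2.morphologyEx(q.astype(np.uint8),cv2.MORPH_CLOSE,np.ones((3,3)))
    for k in big(q,5,60):
        r=rect(c,k,Z); M=cv2.mean(im,cv2.drawContours(np.zeros(im.shape[:2],np.uint8),[k],-1,1,-1))
        print(n,k.reshape(-1,2).mean(0).round(),'xy',np.round(r[0],1),'sz',np.round(r[1],1),'ang %.0f'%r[2],'V %.0f'%M[1], 'rel',np.round(np.array(r[0])-[626.5,45.8]))
E
python3 m.py; python3 d.py .69 .046 .27 100; ls pics
```

```text
move [-0.1386 -0.0649 -0.0303] len 0.156 rot [-0.001  0.    -0.002] pos [0.5423 0.0862 0.2397] q1,q7 [0.63 1.17] t 41.8
eef_pos: [0.6902, 0.0462, 0.2702]
cop [322. 145.] xy [628.3  89.4] sz [38.8 52.4] ang 90 V 128 rel [ 2. 44.]
grey [289. 104.] xy [585.7  41.3] sz [49.5 88.1] ang 14 V 136 rel [-41.  -4.]
grey [267. 167.] xy [669.1  25.2] sz [51.8 47.4] ang 59 V 144 rel [ 43. -21.]
grey [288. 139.] xy [628.7  45.7] sz [18.  18.5] ang 10 V 159 rel [ 2. -0.]
grey [249. 133.] xy [628.9  -2.1] sz [ 5.1 42.4] ang 1 V 107 rel [  2. -48.]
grey [301. 176.] xy [669.9  70.7] sz [41.9  5. ] ang 31 V 106 rel [43. 25.]
move [0.0004 0.     0.0002] len 0.000 rot [-0.     0.001 -0.002] pos [0.6904 0.046  0.2702] q1,q7 [0.47 1.26] t 42.5
crop1.png
crop2.png
m_425.png
s6.png
s7.png
side0.png
t2.png
t5.png
t8.png
top0.png
w1.png
w2.png
w3.png
w4.png
w5.png
w8.png
```

```bash

sed -i "s/(S<60)&(V>95)/(S<60)\&(V>VT)/; s/^Z=.080/import sys; VT=int(sys.argv[1]) if len(sys.argv)>1 else 95\nZ=.080/" m.py
for v in 115 125 135 145 155; do echo $v; python3 m.py $v | grep grey; done; cat > crop.py <<'E'
import cv2,sys; f,x0,x1,y0,y1,k,o=sys.argv[1:]; im=cv2.imread(f)[int(y0):int(y1),int(x0):int(x1)]; cv2.imwrite(o,cv2.resize(im,None,fx=float(k),fy=float(k),interpolation=cv2.INTER_CUBIC))
E
python3 crop.py pics/m_425.png 225 355 70 210 4 pics/c9.png
```

```text
115
grey [278. 104.] xy [590.5  27.2] sz [37.4 51.1] ang 29 V 135 rel [-36. -19.]
grey [268. 166.] xy [665.5  27.4] sz [51.2 38. ] ang 59 V 146 rel [ 39. -18.]
grey [288. 139.] xy [628.7  46.1] sz [18.1 17.3] ang 10 V 162 rel [2. 0.]
grey [314. 108.] xy [586.4  69.6] sz [ 6.4 43.3] ang 60 V 158 rel [-40.  24.]
125
grey [279. 104.] xy [590.5  27.2] sz [37.3 51. ] ang 30 V 135 rel [-36. -19.]
grey [268. 166.] xy [665.5  27.3] sz [51.3 38. ] ang 59 V 146 rel [ 39. -19.]
grey [288. 139.] xy [628.4  46. ] sz [18.  18.2] ang 28 V 163 rel [2. 0.]
grey [314. 107.] xy [586.2  69.6] sz [ 6.1 42.5] ang 60 V 161 rel [-40.  24.]
135
grey [279. 104.] xy [590.6  27.2] sz [37.2 50.9] ang 29 V 136 rel [-36. -19.]
grey [269. 166.] xy [665.4  27.5] sz [50.6 37.5] ang 59 V 146 rel [ 39. -18.]
grey [288. 139.] xy [628.4  45.7] sz [16.8 17.3] ang 10 V 164 rel [ 2. -0.]
grey [314. 107.] xy [586.5  69.7] sz [ 6.  42.4] ang 59 V 163 rel [-40.  24.]
145
grey [279. 104.] xy [590.5  27.2] sz [36.9 50.7] ang 30 V 136 rel [-36. -19.]
grey [269. 166.] xy [665.4  27.4] sz [50.6 37. ] ang 59 V 147 rel [ 39. -18.]
grey [289. 139.] xy [628.3  46.7] sz [16.8 17.3] ang 10 V 165 rel [2. 1.]
grey [315. 107.] xy [586.4  69.9] sz [ 4.9 41.7] ang 61 V 165 rel [-40.  24.]
155
grey [279. 104.] xy [590.4  27.4] sz [36.9 50.3] ang 29 V 136 rel [-36. -18.]
grey [269. 166.] xy [665.4  27.4] sz [50.7 36.5] ang 59 V 147 rel [ 39. -18.]
grey [289. 139.] xy [628.4  46.6] sz [16.8 17.3] ang 10 V 165 rel [2. 1.]
grey [315. 107.] xy [586.5  69.8] sz [ 4.8 41.6] ang 60 V 166 rel [-40.  24.]
```

View pics/c9.png

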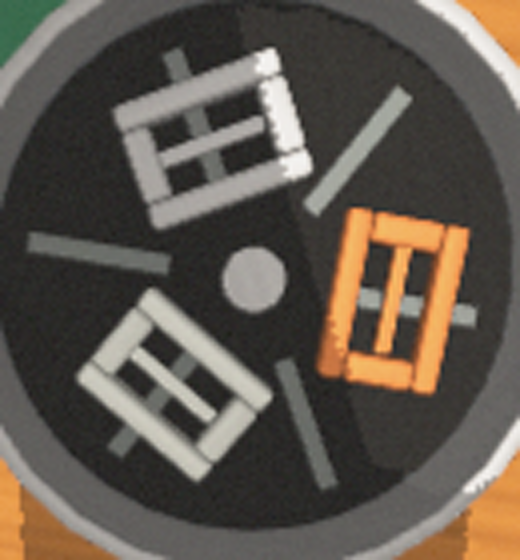

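The crop shows all three buckles flat and separate in the drum: steel (210,140), copper (395,300) and aluminium (175,385). Before placing on the felt I'll check the height of the drawer box beside it.

```bash
python3 - <<'E'
import cv2,numpy as np
a=cv2.imread('pics/top0.png')[150:270,380:560]; b=cv2.imread('pics/side0.png')[100:210,320:460]
o=np.hstack([cv2.resize(a,(400,267),interpolation=cv2.INTER_CUBIC),np.zeros((267,0,3),np.uint8)])
b=cv2.resize(b,(400,314),interpolation=cv2.INTER_CUBIC); w=np.zeros((314,800,3),np.uint8); w[:267,:400]=o; w[:,400:]=b; cv2.imwrite('pics/box.png',w)
E
```

```text
(no output)
```

View pics/box.png

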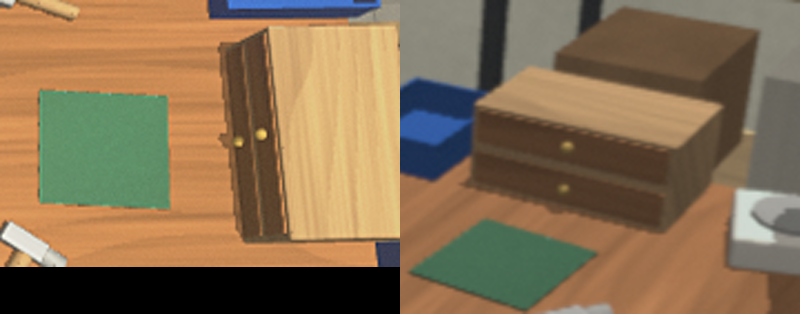

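```bash
python3 d.py .5905 .0272 .21 29;python3 d.py .5905 .0272 .071 29
```

```text
move [ 0.1021 -0.0007  0.0597] len 0.118 rot [-0.     0.     1.236] pos [0.691  0.0453 0.2697] q1,q7 [0.47 1.27] t 42.8
move [ 0.1021 -0.0006  0.1987] len 0.223 rot [-0.     0.     1.236] pos [0.691  0.0453 0.2697] q1,q7 [0.47 1.27] t 42.8
```

The drawer box is about 0.11 m tall and close to the felt. I'll grip the buckles along their 52 mm side instead, so the gripper body stays narrow in y there, and lay them in a row along the felt's y.

```bash

echo '[{"sx": 2, "rz": 3}, {"sx": 4, "rz": 6}, {"sx": 5.1, "sy": -0.05, "sz": 1, "rz": 9}, {"sx": 5.1, "sy": -0.05, "sz": 2, "rz": 12}, {"sx": 5.1, "sy": -0.05, "sz": 2.5, "rz": 15}, {"sx": 5.1, "sy": -0.05, "sz": 3, "rz": 18}, {"sx": 5.1, "sy": -0.05, "sz": 3, "rz": 21}, {"sx": 5.1, "sy": -0.05, "sz": 3, "rz": 24}, {"sx": 5.1, "sy": -0.05, "sz": 3, "rz": 27}, {"sx": 5.1, "sy": -0.05, "sz": 3, "rz": 30}, {"sx": 5.1, "sy": -0.05, "sz": 3, "rz": 33}, {"sx": 5.1, "sy": -0.05, "sz": 3, "rz": 33}]' | python3 -m jog 0.065 25 | sed -n 2,2p
python3 d.py .5905 .0272 .21 -61
```

```text
eef_pos: [0.5908, 0.027, 0.2097]
move [ 0.0002 -0.0002 -0.0003] len 0.000 rot [0.    0.    1.154] pos [0.5908 0.027  0.2097] q1,q7 [ 0.42 -0.25] t 44.0
```

```bash

echo '[{"rz": 3}, {"rz": 6}, {"rz": 9}, {"rz": 12}, {"rz": 15}, {"rz": 18}, {"rz": 21}, {"rz": 23.08}, {"rz": 23.08}, {"rz": 23.08}]' | python3 -m jog | sed -n 2,2p
python3 m.py 135 | grep -v 'sz \[ '; python3 d.py .5905 .0272 .0705 -61
```

```text
eef_pos: [0.5908, 0.027, 0.2095]
cop [244. 140.] xy [628.3  89.9] sz [38.4 52.1] ang 90 V 97 rel [ 2. 44.]
grey [314. 139.] xy [665.8  27.6] sz [51.  37.4] ang 59 V 155 rel [ 39. -18.]
grey [279. 200.] xy [591.1  27.1] sz [36.9 50.6] ang 30 V 132 rel [-35. -19.]
grey [281. 160.] xy [630.5  47.6] sz [17.7 17.9] ang 30 V 169 rel [4. 2.]
move [-1.000e-04 -4.000e-04  1.389e-01] len 0.139 rot [-0.     0.     0.008] pos [0.5908 0.0269 0.2094] q1,q7 [ 0.26 -1.31] t 45.0
```

```bash

echo '[{"sz": 2}, {"sz": 4}, {"sz": 5.5}, {"sz": 6.25}, {"sz": 6.75}, {"sz": 6.95}, {"sz": 6.95}, {"sz": 6.95}]' | python3 -m jog | sed -n 2,4p
echo '[{}, {}, {}, {}]' | python3 -m jog 0.03 25|tail -3
echo '[{"sz": -1}, {"sz": -3}, {"sz": -5.5}, {"sz": -7.5}, {"sz": -9}, {"sz": -9}, {"sz": -9}]' | python3 -m jog |tail -2
python3 d.py .5207 -.352 .25 -3.7;python3 d.py .5143 -.452 .25 -3.7
```

```text
eef_pos: [0.5915, 0.0269, 0.0716]
orientation: [[0.873, 0.487, 0.001], [0.487, -0.873, 0.0], [0.001, 0.001, -1.0]]
contact_force: [0.5, 0.1, 0.7]
contact_force: [-1.1, -0.9, 8.1]
width: 0.0515
grasp_force: 25.0
width: 0.0518
grasp_force: 25.0
move [-0.2457  0.2966  0.0006] len 0.385 rot [ 0.001 -0.    -0.997] pos [0.5908 0.0268 0.2506] q1,q7 [ 0.27 -1.3 ] t 46.9
move [-0.3     0.3809  0.0006] len 0.485 rot [ 0.001 -0.    -0.997] pos [0.5908 0.0268 0.2506] q1,q7 [ 0.27 -1.3 ] t 46.9
```

```bash

echo '[{"sx": -1.4, "sy": 1.8, "rz": -2}, {"sx": -2.8, "sy": 3.6, "rz": -4}, {"sx": -4.25, "sy": 5.4, "rz": -6}, {"sx": -5.65, "sy": 7.2, "rz": -8}, {"sx": -7.1, "sy": 9, "rz": -10}, {"sx": -8.5, "sy": 10.8, "rz": -12}, {"sx": -9.9, "sy": 12.6, "rz": -14}, {"sx": -11.3, "sy": 14.4, "rz": -16}, {"sx": -12.75, "sy": 16.2, "rz": -18}, {"sx": -14, "sy": 17.75, "rz": -20}, {"sx": -15, "sy": 19.05, "rz": -20}, {"sx": -15, "sy": 19.05, "rz": -20}]' | python3 -m jog |tail -2
echo '[{}, {}, {}]' | python3 -m jog |tail -2
python3 d.py .5143 -.452 .0085 -3.7
```

```text
width: 0.0515
grasp_force: 25.0
width: 0.0512
grasp_force: 25.0
move [-0.0014 -0.0005  0.2417] len 0.242 rot [-0.    -0.     0.004] pos [ 0.5149 -0.4508  0.2502] q1,q7 [0.97 0.45] t 48.4
```

```bash

echo '[{"sx": -0.05, "sz": 2}, {"sx": -0.05, "sz": 4.5}, {"sx": -0.05, "sz": 7}, {"sx": -0.05, "sz": 9}, {"sx": -0.05, "sz": 10.5}, {"sx": -0.05, "sz": 11.4}, {"sx": -0.05, "sz": 11.8}, {"sx": -0.05, "sz": 12}, {"sx": -0.05, "sz": 12.025}, {"sx": -0.05, "sz": 12.025}]' | python3 -m jog | sed -n 2,6p
echo '[{}, {}, {}, {}]' | python3 -m jog 0.07 25|sed -n 2,4p
echo '[{"sz": -1.5}, {"sz": -4}, {"sz": -6.5}, {"sz": -9}, {"sz": -11}, {"sz": -12}, {"sz": -12}]' | python3 -m jog |sed -n 2,2p
python3 d.py .6655 .0274 .25 59
```

```text
eef_pos: [0.515, -0.4535, 0.0113]
orientation: [[0.062, 0.998, 0.001], [0.998, -0.062, -0.001], [-0.001, 0.001, -1.0]]
contact_force: [0.5, 0.0, -0.4]
width: 0.0516
grasp_force: 25.0
eef_pos: [0.5144, -0.4531, 0.0101]
orientation: [[0.062, 0.998, 0.0], [0.998, -0.062, -0.0], [-0.0, 0.0, -1.0]]
contact_force: [-0.1, -1.0, -0.2]
eef_pos: [0.5154, -0.4536, 0.2536]
move [0.4894 0.1199 0.0025] len 0.504 rot [ 0.002  0.005 -1.092] pos [ 0.5154 -0.4536  0.2536] q1,q7 [0.97 0.45] t 50.5
```

```bash

echo '[{"sx": 2.25, "sy": 0.55, "rz": -2}, {"sx": 4.5, "sy": 1.1, "rz": -4}, {"sx": 6.75, "sy": 1.65, "rz": -6}, {"sx": 9, "sy": 2.2, "rz": -8}, {"sx": 11.25, "sy": 2.75, "rz": -10}, {"sx": 13.5, "sy": 3.3, "rz": -12}, {"sx": 15.75, "sy": 3.85, "rz": -14}, {"sx": 18, "sy": 4.4, "rz": -16}, {"sx": 20.25, "sy": 4.95, "rz": -18}, {"sx": 22.5, "sy": 5.5, "rz": -20}, {"sx": 24.47, "sy": 6, "rz": -21.8}, {"sx": 24.47, "sy": 6, "rz": -21.8}]' | python3 -m jog 0.065 25 |sed -n 2,2p
echo '[{"sz": 1}, {"sz": 2}, {"sz": 2}]' | python3 -m jog |sed -n 2,2p
python3 m.py 135 | grep -v 'sz \[ '; python3 d.py .6655 .0274 .0705 59
```

```text
eef_pos: [0.6642, 0.0347, 0.2487]
eef_pos: [0.6629, 0.0274, 0.2066]
cop [318. 138.] xy [628.2  89.7] sz [52.5 38.6] ang 0 V 141 rel [ 2. 44.]
grey [289. 214.] xy [683.7  28.8] sz [50.9 37.9] ang 61 V 165 rel [ 57. -17.]
grey [278. 162.] xy [627.9  47.5] sz [18.8 17.6] ang 59 V 186 rel [1. 2.]
move [-0.002  0.001  0.138] len 0.138 rot [-0.001 -0.003 -0.002] pos [0.6636 0.0276 0.2085] q1,q7 [0.42 0.64] t 52.0
```

The aluminium buckle has been knocked outward. I'll re-measure it with a wider mask.

```bash
sed -i 's/<.078/<.086/' m.py
for v in 120 150 165; do python3 m.py $v | grep grey| grep -v 'sz \[ '; done
f=$(ls -t pics/m_*|head -1); python3 crop.py $f 215 365 90 270 3.3 pics/c10.png; python3 -c "
from h import *
c=imaging.read_camera('wrist')
print(proj(c,[.628,.046,.08]))"
```

```text
grey [288. 212.] xy [679.9  31.3] sz [51.6 50.8] ang 61 V 165 rel [ 53. -14.]
grey [277. 162.] xy [628.3  47.5] sz [17.9 18.8] ang 59 V 185 rel [2. 2.]
grey [236. 139.] xy [586.7  23. ] sz [41.9  4.4] ang 30 V 126 rel [-40. -23.]
grey [316. 183.] xy [669.1  71.5] sz [40.8  4.3] ang 30 V 125 rel [43. 26.]
grey [289. 214.] xy [684.7  28.6] sz [51.  37.4] ang 62 V 169 rel [ 58. -17.]
grey [277. 161.] xy [627.4  47.6] sz [17.9 17.7] ang 59 V 188 rel [1. 2.]
grey [288. 213.] xy [684.7  28.6] sz [50.6 37.1] ang 62 V 169 rel [ 58. -17.]
grey [276. 160.] xy [627.9  47.6] sz [17.8 17.8] ang 14 V 189 rel [1. 2.]
(np.float64(275.0506261825352), np.float64(161.20608218968587))
```

View pics/c10.png

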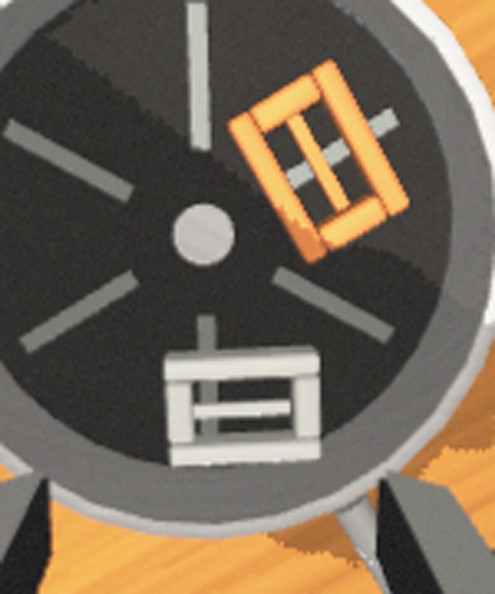

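The aluminium buckle is flat at (245,405) in the crop, close to the wall. A centred grip would hit the wall, so I'll grip 12 mm inward of its centre with a smaller opening.

The rows are not in the units I measure in: shifts go in units of 20 mm and turns go in units of 0.05 rad. I convert before sending: 0.001 m is 0.05, -0.05 rad is -1.

```bash

python3 d.py .6741 .0342 .12 62
echo '[{"sx": 0.05, "rz": -1}, {"sx": 0.05, "rz": -1}]' | python3 -m jog 0.058 25 | sed -n 2,2p
python3 d.py .6741 .0342 .12 62
```

```text
move [-0.0047  0.01    0.091 ] len 0.092 rot [ 0.001  0.001 -0.054] pos [0.6648 0.028  0.211 ] q1,q7 [0.42 0.64] t 52.2
eef_pos: [0.6638, 0.0285, 0.2107]
move [-0.0063  0.0098  0.0907] len 0.091 rot [ 0.001  0.001 -0.003] pos [0.6638 0.0285 0.2107] q1,q7 [0.42 0.68] t 52.5
```

```bash

echo '[{"sx": -0.3, "sy": 0.5, "sz": 1}, {"sx": -0.3, "sy": 0.5, "sz": 2.5}, {"sx": -0.3, "sy": 0.5, "sz": 3.75}, {"sx": -0.3, "sy": 0.5, "sz": 4}, {"sx": -0.3, "sy": 0.5, "sz": 4}, {"sx": -0.3, "sy": 0.5, "sz": 4}]' | python3 -m jog | sed -n 2,2p
python3 d.py .6741 .0342 .0705 62
```

```text
eef_pos: [0.6743, 0.0346, 0.1316]
move [ 0.0001 -0.0005  0.0611] len 0.061 rot [ 0.001  0.001 -0.005] pos [0.6743 0.0346 0.1316] q1,q7 [0.39 0.63] t 53.0
```

```bash

echo '[{"sz": 1}, {"sz": 1.75}, {"sz": 2.25}, {"sz": 2.65}, {"sz": 2.9}, {"sz": 3.05}, {"sz": 3.05}, {"sz": 3.05}]' | python3 -m jog | sed -n 2,4p
echo '[{}, {}, {}, {}]' | python3 -m jog 0.03 30|tail -3
echo '[{"sz": -0.5}, {"sz": -1.5}, {"sz": -3}, {"sz": -5}, {"sz": -7}, {"sz": -9}, {"sz": -9}]' | python3 -m jog |tail -2
python3 m.py 150 ; python3 d.py .5182 -.390 .25 -3.7
```

```text
eef_pos: [0.6738, 0.0346, 0.0693]
orientation: [[-0.881, 0.473, 0.0], [0.473, 0.881, 0.0], [-0.0, 0.0, -1.0]]
contact_force: [-0.4, -0.5, -0.1]
contact_force: [-4.0, -1.1, 4.7]
width: 0.0518
grasp_force: 30.0
width: 0.0518
grasp_force: 30.0
cop [299. 133.] xy [628.   89.6] sz [38.5 52.7] ang 90 V 138 rel [ 1. 44.]
grey [268. 151.] xy [627.9  47.6] sz [16.8 17.7] ang 62 V 178 rel [1. 2.]
grey [269. 106.] xy [584.2  72.2] sz [ 3.5 37. ] ang 61 V 182 rel [-42.  26.]
move [-0.0632 -0.4485  0.0013] len 0.453 rot [0.005 0.002 1.143] pos [0.6747 0.035  0.2522] q1,q7 [0.41 0.69] t 55.0
```

```bash

echo '[{"sx": -0.3, "sy": -2.1, "rz": 2}, {"sx": -0.6, "sy": -4.25, "rz": 4}, {"sx": -0.9, "sy": -6.35, "rz": 6}, {"sx": -1.2, "sy": -8.5, "rz": 8}, {"sx": -1.5, "sy": -10.65, "rz": 10}, {"sx": -1.8, "sy": -12.75, "rz": 12}, {"sx": -2.1, "sy": -14.9, "rz": 14}, {"sx": -2.4, "sy": -17, "rz": 17}, {"sx": -2.7, "sy": -19.15, "rz": 20}, {"sx": -3, "sy": -21.25, "rz": 22.8}, {"sx": -3.15, "sy": -22.425, "rz": 22.8}, {"sx": -3.15, "sy": -22.425, "rz": 22.8}]' | python3 -m jog |tail -2
echo '[{}, {}, {}]' | python3 -m jog |tail -2
python3 d.py .5182 -.390 .0087 -3.7
```

```text
width: 0.0516
grasp_force: 30.0
width: 0.0516
grasp_force: 30.0
move [-0.0008  0.0007  0.2402] len 0.240 rot [ 0.    -0.     0.004] pos [ 0.5175 -0.3892  0.2489] q1,q7 [0.93 0.37] t 56.5
```

```bash

echo '[{"sx": -0.05, "sz": 2}, {"sx": -0.05, "sz": 4.5}, {"sx": -0.05, "sz": 7}, {"sx": -0.05, "sz": 9}, {"sx": -0.05, "sz": 10.5}, {"sx": -0.05, "sz": 11.4}, {"sx": -0.05, "sz": 11.8}, {"sx": -0.05, "sz": 12}, {"sx": -0.05, "sz": 12}, {"sx": -0.05, "sz": 12}]' | python3 -m jog | sed -n 2,6p
echo '[{}, {}, {}, {}]' | python3 -m jog 0.07 25|sed -n 2,4p
echo '[{"sz": -1.5}, {"sz": -4}, {"sz": -6.5}, {"sz": -9}, {"sz": -11}, {"sz": -12}, {"sz": -12}]' | python3 -m jog |sed -n 2,2p
python3 d.py .6281 .0896 .25 0
cat > f.py <<'E'
from h import *
import sys
c=imaging.read_camera(sys.argv[1]); im=c['img']; h=cv2.cvtColor(im,cv2.COLOR_BGR2HSV); H,S,V=cv2.split(h)
cv2.imwrite('pics/f_%s_%d.png'%(sys.argv[1],bot.get_state()['t']*10),im)
pts=np.array([proj(c,[.5175+a*.998-b*-.0645,-.402+a*-.0645+b*.998,.004]) for a,b in [(-.075,-.085),(.075,-.085),(.075,.085),(-.075,.085)]],np.int32)
m=cv2.fillConvexPoly(np.zeros(im.shape[:2],np.uint8),pts,1)>0
for k in big(m&~((H>40)&(H<90)&(S>60))&(V>110),6,30):
    r=rect(c,k,.018); print(k.reshape(-1,2).mean(0).round(),'xy',np.round(r[0],1),'sz',np.round(r[1],1),'ang %.0f'%r[2],cv2.mean(im,cv2.drawContours(np.zeros(im.shape[:2],np.uint8),[k],-1,1,-1))[:3])
E
python3 f.py wrist
```

```text
eef_pos: [0.5176, -0.3919, 0.0103]
orientation: [[0.062, 0.998, 0.001], [0.998, -0.062, -0.001], [-0.001, 0.001, -1.0]]
contact_force: [-0.3, 0.3, -0.8]
width: 0.0518
grasp_force: 30.0
eef_pos: [0.5169, -0.3915, 0.0091]
orientation: [[0.062, 0.998, 0.0], [0.998, -0.062, -0.0], [-0.0, 0.0, -1.0]]
contact_force: [0.6, 0.7, 1.0]
eef_pos: [0.5179, -0.392, 0.2524]
move [0.4876 0.0801 0.0013] len 0.494 rot [ 0.004  0.003 -0.062] pos [ 0.5179 -0.392   0.2524] q1,q7 [0.94 0.37] t 58.6
[278. 190.] xy [ 517.5 -402.9] sz [38.3 52.4] ang 86 (151.84854771784234, 166.38070539419087, 153.24792531120332)
[279. 223.] xy [ 515.8 -454.5] sz [37.6 51.1] ang 86 (170.3850710900474, 182.31635071090048, 171.88625592417063)
[252. 157.] xy [ 516.8 -397.9] sz [163.7 147.1] ang 86 (60.956790123456784, 113.75925925925925, 165.58024691358023)
```

```bash

echo '[{"sx": 2.25, "sy": 0.35, "rz": -1.2}, {"sx": 4.5, "sy": 0.75, "rz": -1.2}, {"sx": 6.75, "sy": 1.1, "rz": -1.2}, {"sx": 9, "sy": 1.5, "rz": -1.2}, {"sx": 11.25, "sy": 1.85, "rz": -1.2}, {"sx": 13.5, "sy": 2.2, "rz": -1.2}, {"sx": 15.75, "sy": 2.6, "rz": -1.2}, {"sx": 18, "sy": 2.95, "rz": -1.2}, {"sx": 20.25, "sy": 3.3, "rz": -1.2}, {"sx": 22.5, "sy": 3.7, "rz": -1.2}, {"sx": 24.38, "sy": 4, "rz": -1.2}, {"sx": 24.38, "sy": 4, "rz": -1.2}]' | python3 -m jog 0.065 25 |sed -n 2,2p
echo '[{"sz": 1}, {"sz": 2}, {"sz": 2}, {"sz": 2}]' | python3 -m jog |sed -n 2,2p
python3 m.py 150; python3 d.py .6281 .0896 .0705 0
```

```text
eef_pos: [0.6261, 0.0964, 0.2473]
eef_pos: [0.6266, 0.0899, 0.2086]
cop [280. 199.] xy [628.1  91.2] sz [37.8 51.2] ang 90 V 78 rel [ 2. 45.]
move [-0.0005  0.0011  0.1388] len 0.139 rot [-0.    -0.    -0.002] pos [0.627  0.0901 0.2093] q1,q7 [ 0.26 -0.43] t 60.3
```

```bash

echo '[{"sy": 0.05, "sz": 2}, {"sy": 0.05, "sz": 4}, {"sy": 0.05, "sz": 5.5}, {"sy": 0.05, "sz": 6.25}, {"sy": 0.05, "sz": 6.75}, {"sy": 0.05, "sz": 6.95}, {"sy": 0.05, "sz": 6.95}, {"sy": 0.05, "sz": 6.95}]' | python3 -m jog | sed -n 2,4p
echo '[{}, {}, {}, {}]' | python3 -m jog 0.03 30|tail -3
echo '[{"sz": -1}, {"sz": -3}, {"sz": -5.5}, {"sz": -7.5}, {"sz": -9}, {"sz": -9}, {"sz": -9}]' | python3 -m jog |tail -2
python3 d.py .5207 -.352 .25 -3.7
```

```text
eef_pos: [0.6286, 0.0904, 0.0712]
orientation: [[0.002, 1.0, 0.002], [1.0, -0.002, 0.0], [0.0, 0.002, -1.0]]
contact_force: [0.4, 0.4, -0.7]
contact_force: [-1.2, -0.8, 6.3]
width: 0.0516
grasp_force: 30.0
width: 0.0519
grasp_force: 30.0
move [-4.424e-01 -1.063e-01  1.000e-04] len 0.455 rot [0.001 0.    0.062] pos [0.628  0.0901 0.2501] q1,q7 [ 0.27 -0.42] t 62.2
```

```bash

echo '[{"sx": -2, "sy": -0.5, "rz": 1.2}, {"sx": -4.15, "sy": -1, "rz": 1.2}, {"sx": -6.25, "sy": -1.5, "rz": 1.2}, {"sx": -8.35, "sy": -2, "rz": 1.2}, {"sx": -10.4, "sy": -2.5, "rz": 1.2}, {"sx": -12.5, "sy": -3, "rz": 1.2}, {"sx": -14.6, "sy": -3.5, "rz": 1.2}, {"sx": -16.65, "sy": -4, "rz": 1.2}, {"sx": -18.75, "sy": -4.5, "rz": 1.2}, {"sx": -20.85, "sy": -5, "rz": 1.2}, {"sx": -22.12, "sy": -5.315, "rz": 1.2}, {"sx": -22.12, "sy": -5.315, "rz": 1.2}]' | python3 -m jog |tail -2
echo '[{}, {}, {}]' | python3 -m jog |tail -2
python3 d.py .5207 -.352 .0095 -3.7
```

```text
width: 0.0518
grasp_force: 30.0
width: 0.0515
grasp_force: 30.0
move [-0.0014 -0.0003  0.2402] len 0.240 rot [-0.    -0.     0.004] pos [ 0.5212 -0.3507  0.2497] q1,q7 [0.91 0.32] t 63.7
```

```bash

echo '[{"sx": -0.05, "sz": 2}, {"sx": -0.05, "sz": 4.5}, {"sx": -0.05, "sz": 7}, {"sx": -0.05, "sz": 9}, {"sx": -0.05, "sz": 10.5}, {"sx": -0.05, "sz": 11.4}, {"sx": -0.05, "sz": 11.8}, {"sx": -0.05, "sz": 11.975}, {"sx": -0.05, "sz": 11.975}, {"sx": -0.05, "sz": 11.975}]' | python3 -m jog | sed -n 2,6p
echo '[{}, {}, {}, {}]' | python3 -m jog 0.07 25|sed -n 2,4p
echo '[{"sz": -1.5}, {"sz": -4}, {"sz": -6.5}, {"sz": -9}, {"sz": -11}, {"sz": -12}, {"sz": -12}]' | python3 -m jog |sed -n 2,2p
python3 f.py wrist
echo '[{"sx": -2, "sy": -2, "sz": -1.5}, {"sx": -4, "sy": -4, "sz": -2.5}, {"sx": -6, "sy": -6, "sz": -2.5}, {"sx": -7.5, "sy": -7.5, "sz": -2.5}, {"sx": -9, "sy": -9, "sz": -2.5}, {"sx": -10, "sy": -10, "sz": -2.5}, {"sx": -10, "sy": -10, "sz": -2.5}, {"sx": -10, "sy": -10, "sz": -2.5}, {"sx": -10, "sy": -10, "sz": -2.5}]' | python3 -m jog |sed -n 1,4p
python3 f.py top; ls -t pics | head -1
```

```text
eef_pos: [0.5214, -0.3533, 0.0118]
orientation: [[0.062, 0.998, 0.001], [0.998, -0.062, -0.001], [-0.001, 0.001, -1.0]]
contact_force: [0.8, -0.1, -1.1]
width: 0.0515
grasp_force: 30.0
eef_pos: [0.5207, -0.353, 0.0107]
orientation: [[0.062, 0.998, 0.0], [0.998, -0.062, -0.0], [-0.0, 0.0, -1.0]]
contact_force: [-0.4, 0.7, 0.2]
eef_pos: [0.5218, -0.3534, 0.2538]
[278. 182.] xy [ 522.8 -352.9] sz [37.9 50.8] ang 86 (64.23068783068784, 104.4814814814815, 145.41375661375662)
[277. 215.] xy [ 518.  -402.2] sz [40.2 51.9] ang 86 (181.61026200873363, 194.7008733624454, 179.74126637554585)
[278. 247.] xy [ 515.9 -454. ] sz [37.8 52.1] ang 86 (166.18895705521473, 177.57791411042945, 168.56441717791412)
[250. 234.] xy [ 474.2 -430.3] sz [108.7 218.5] ang 37 (76.0836820083682, 133.5941422594142, 175.2594142259414)
t: 66.75
eef_pos: [0.3097, -0.5391, 0.2996]
orientation: [[0.06, 0.998, -0.0], [0.998, -0.06, 0.001], [0.001, -0.0, -1.0]]
contact_force: [-0.3, 0.7, 0.8]
[428. 216.] xy [ 516.9 -402.6] sz [37.7 53.4] ang 86 (177.8841698841699, 193.25868725868727, 182.8108108108108)
[446. 216.] xy [ 515.7 -454.7] sz [37.7 54.5] ang 85 (158.14285714285714, 174.03088803088804, 167.43243243243245)
[411. 215.] xy [ 522.5 -353.8] sz [37.6 53. ] ang 86 (93.94820717131473, 140.19123505976094, 181.46613545816732)
[429. 192.] xy [ 577.8 -400. ] sz [170.   35.5] ang 83 (87.09433962264151, 134.96226415094338, 174.4245283018868)
f_top_668.png
```

```bash
python3 - <<'E'
import cv2,numpy as np
a=cv2.imread('pics/top0.png').astype(int); b=cv2.imread('pics/f_top_668.png').astype(int)
d=(abs(a-b).max(2)>60).astype(np.uint8); d=cv2.morphologyEx(d,cv2.MORPH_OPEN,np.ones((3,3)))
n,_,s,c=cv2.connectedComponentsWithStats(d)
for i in range(1,n): print(s[i],c[i].round())
E
python3 -c "
from h import *
c=imaging.read_camera('top');h=cv2.cvtColor(c['img'],cv2.COLOR_BGR2HSV);w=(h[...,1]<40)&(h[...,2]>190); w[:215]=0;w[300:]=0;w[:,:195]=0;w[:,285:]=0
k=big(w)[0]; print('lid',cv2.minEnclosingCircle(np.array([onz(c,*p,.014) for p in k.reshape(-1,2)])[:,:2].astype(np.float32)))"
```

```text
[337 188  18  11 120] [346. 193.]
[140 198   4   3  12] [142. 199.]
[404 206  14  17  99] [408. 212.]
[426 207  10  18  97] [432. 216.]
[321 209   7  10  54] [324. 214.]
[440 208   3   7  21] [441. 211.]
[444 208   6   3  18] [446. 209.]
[134 212   4   3  12] [136. 213.]
[143 220   3   3   9] [144. 221.]
[409 220   9   4  30] [413. 222.]
[136 222   5  14  46] [138. 228.]
[147 222   5  13  42] [149. 228.]
[448 223   6   3  18] [450. 224.]
[140 235   3   3   9] [141. 236.]
[146 236   3   3   9] [147. 237.]
[460 239  20   7  82] [469. 242.]
[ 390  248  102   62 3036] [450. 279.]
[544 269   6   6  34] [547. 272.]
[484 291   8  15  79] [488. 297.]
[ 491  303   53   49 1516] [516. 327.]
[467 309  14   6  52] [474. 312.]
[546 309  14   6  62] [552. 312.]
[382 311  28   6 104] [395. 313.]
[413 311   5   4  19] [415. 312.]
[424 310  10   5  34] [428. 312.]
[435 310   5   7  27] [437. 313.]
[424 316   4   3  12] [426. 317.]
[371 319  19   5  67] [379. 321.]
[395 319   3   3   9] [396. 320.]
[399 319   8   4  27] [403. 320.]
[451 318   3   3   9] [452. 319.]
[467 318   9   4  30] [471. 320.]
[478 318   9   6  42] [482. 321.]
[408 321  14   7  66] [415. 324.]
[424 321   4   3  12] [426. 322.]
[430 321  15   9  95] [438. 326.]
[444 320   3   3   9] [445. 321.]
[395 323   6   4  21] [397. 325.]
[ 399  323   98   38 1835] [451. 343.]
[364 325  16  11 109] [372. 330.]
[380 325   8   4  27] [383. 326.]
[389 324   5   4  19] [391. 326.]
[465 324  25   7 105] [476. 327.]
[381 330   5   4  20] [383. 332.]
[387 330   3   3   9] [388. 331.]
[391 354  18   4  66] [399. 356.]
[410 354  12   6  57] [416. 356.]
[379 361  55  12 347] [403. 366.]
[536 362  24  29 327] [551. 371.]
[382 371   3   3   9] [383. 372.]
lid ((0.41183194518089294, 0.14429204165935516), 0.09583041816949844)
```

Only the buckles, the crank handle and the arm with its shadow have changed. The bystanders and look-alikes have not moved, and the lid is flat on the bench.

```bash
python3 -c "
from bench import close_job
print(close_job())"
```

```text
the job is handed in; nothing more can be done
None
```

The job is handed in: the aluminium, steel and copper buckles were cranked about 2.3 turns clockwise with the lid on and now lie flat in a row on the green felt, the lid is back flat on the bench, and nothing else was moved.

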